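# Tilt the parts pan and scoop check balls into the tub

### The job

Lift the hinged parts pan by its red handle until it is nearly as steep as it goes, so that the six steel balls run together in its narrow end, and let go: its stiff hinge holds it, and it is to stay raised. Then gather the balls with the scoop and tip all six into the yellow tub, which stays upright on the bench; do not touch the balls with the fingers and do not spill any on the bench. Set the scoop back flat on the middle of the blue mat, and do not knock the gauge, the bottle or the roll of tape out of place.

Things in the scene. Friction and masses are not known exactly. Their poses are not given: they have to be found in the camera images.
- pan (a joint): Tilt of the aluminium parts pan in rad: 0 level (start), 0.5 at its stop; grows as the red handle goes up. Stiff friction hinge (about 2.2 N m), stays where it is left; lifting at the handle takes about 11 N.
- valley (a point): Point of the pan on the hinge axis: middle of the inner corner where the floor's upper face (z = 0 here) meets the low end wall; 45 mm above the bench. Axes are the pan's and tilt with it: x up the floor to the handle, y across, z square to the floor. Raising the pan turns it about this point's y line.
- pan_throat (a point): Point on the pan's floor at x = 70 mm from the valley, axes as the valley's. From the valley to here the pan is a throat 64 mm wide inside; from here it widens evenly to 130 mm at x = 150 mm and stays so up to the upper end wall at x = 230 mm. Floor and walls 4 mm thick; side walls 26 mm high.
- pan_rim (a point): Middle of the top inner edge of the pan's flat low end wall, 19 mm beyond (-x) and 70 mm above the valley, axes as the valley's. That wall leans out a little: it rises straight from the valley at 75 degrees to the floor's plane, away from the handle. The side walls beside it, x below 45 mm, reach z = 70 mm too.
- pan_handle (a point): Middle of the graspable part of the pan's red handle, a bar 18 mm wide (pan's y), 14 mm thick, 82 mm long, sticking out of the upper end along the pan's x; 285 mm from the hinge axis, 15 mm above the floor's plane; the bar's outer end lies 30 mm further out. Axes as for the valley.
- ball0: Steel ball, 17 mm in diameter, 20 g; origin at its centre, axes turn as it rolls. Starts at rest in the wide part of the level pan. Polished, slippery. Rolls on slopes above about 3 degrees.
- ball1: Steel ball, 17 mm in diameter, 20 g; origin at its centre, axes turn as it rolls. Starts at rest in the wide part of the level pan. Polished, slippery. Rolls on slopes above about 3 degrees.
- ball2: Steel ball, 17 mm in diameter, 20 g; origin at its centre, axes turn as it rolls. Starts at rest in the wide part of the level pan. Polished, slippery. Rolls on slopes above about 3 degrees.
- ball3: Steel ball, 17 mm in diameter, 20 g; origin at its centre, axes turn as it rolls. Starts at rest in the wide part of the level pan. Polished, slippery. Rolls on slopes above about 3 degrees.
- ball4: Steel ball, 17 mm in diameter, 20 g; origin at its centre, axes turn as it rolls. Starts at rest in the wide part of the level pan. Polished, slippery. Rolls on slopes above about 3 degrees.
- ball5: Steel ball, 17 mm in diameter, 20 g; origin at its centre, axes turn as it rolls. Starts at rest in the wide part of the level pan. Polished, slippery. Rolls on slopes above about 3 degrees.
- scoop: Flat white scoop with an upright green grip, about 120 g. Origin: centre of its bowl's underside, z up; -x is the open mouth. Floor 80 mm (x) by 57 mm (y), 2 mm thick; the front 30 mm is bare, then sides 2 mm thick rise in steps (10, 17, 24 mm high from x = -10, 0, 10 mm back); back wall 30 mm high at x = 40 mm. Post and grip stand square to the floor at the back.
- scoop_grip (a point): Middle of the green grip: 24 mm (x) by 20 mm (y) by 55 mm (z), centred 90 mm above the scoop's underside, 40 mm behind its origin (+x). The post below it is 14 mm wide and reaches back to x = 50 mm. Axes as the scoop's. Grasp it across y.
- scoop_lip (a point): Middle of the scoop's front edge, at the underside: x = -40 mm from the scoop's origin. Axes as the scoop's.
- tub: Open round yellow tub, 120 mm across outside, 112 mm inside, 55 mm high, floor 6 mm thick, about 350 g, loose on the bench; origin at the centre of its underside, z up.
- mat: Blue mat fixed to the bench, 120 mm (x) by 100 mm (y), 3 mm thick, where the scoop lies; origin at the centre of its underside.
- gauge: Bystander: round pressure gauge lying face up, 100 mm across, 36 mm high, brass stem; origin at the centre of its underside.
- bottle: Bystander: white squeeze bottle with red tip, 60 mm across, 135 mm high; origin at the centre of its underside.
- tape: Bystander: yellow roll of tape lying flat, 90 mm across, 25 mm high; origin at the centre of its underside.
Things that resemble listed ones, but are neither listed nor needed, are in the scene too. What is shaped like the scoop but pink or purple is not meant.

How it is judged:
By the outcome, as a careful person would: the job done as asked, in the order asked, and still so for the second after the job is handed in, with the robot touching nothing.
It also fails if it takes over 72 s, if anything falls off the work surface, if the arm or the gripper's body presses on something with over 40 N, if the wrist force passes 120 N, or if a joint passes its speed limit or range.

### The arm

A 7-joint arm with a two-finger parallel gripper is mounted at the origin on the work surface. World frame = base frame: x ahead of the robot, y to its left, z up, the work surface at z = 0. Lengths are in m, angles in rad, forces in N, time in s.
With the tool pointing down it reaches from about 0.4 to 0.85 m from the base axis. Payload 4.5 kg.
Tool frame: the origin (TCP) lies on the centre line of the jaws, within the pads' length; the fingertips stand ahead of it and the grasp point (between the pads) lies 6 mm ahead of it (r.tcp_to_tips is the x of the fingertips in the tool frame, in m); x points along the fingers, y is the direction in which the jaws open and shut, and the axes are right-handed (so a half turn about x gives the same grasp; the last joint's range is limited). The gripper opens to 88 mm and grips with 3 to 60 N. Pads are 18 mm wide; open, the fingers measure 123 mm over their backs; the gripper's body (75 mm by 187 mm) begins 45 mm behind the grasp point.
Start: joints at [-1.29, 0.689, -0.195, 1.565, 0.157, 0.902, -0.215], TCP at [0.153, 0.606, 0.243] pointing down, gripper open.
Joint ranges: [-3.01, 3.01], [-0.46, 2.08], [-1.47, 1.51], [0.13, 2.56], [-1, 4.14], [0.04, 2.09], [-2.66, 2.66]. Speed limits (rad/s): [2.57, 2.57, 3.14, 3.14, 3.14, 3.14, 3.14].

### API

Orientations are given as a unit quaternion [x, y, z, w].
In Python, from plant import r gives the robot as it stands.
- The arm moves only by the tool play_rows, never from a script. Its argument "targets" is a list of rows, each a list of 3 entries, a list of its own where there are three numbers: the turn, a rotation vector about the world's x, y, z in rad, then the shift along the world's x, y, z in units of 40 mm (1.0 is 40 mm), then the closure in counts, from 0 (fully open) to 255 (shut). A call has 1 to 5 rows; each row shifts and turns the commanded pose from where the row before left it; what a row does not reach is not made up. A row lasts 1/10 s, in which the tool goes at most 50 mm and 8.59 degrees, less where a joint would pass 70% of its speed; a pose out of reach is approached as far as the arm can. A call is refused whole if a number of a shift passes 1 or a number of a turn 0.15, either way. A call with a gripper value outside its range is refused whole. The fingers move at their own pace and stop on an object; "newtons" is the grip in N (left out, the last holds). Time passes only in rows, so rows that do not move let the fingers close. It gives the time, the measured TCP pose, the force and the opening at its end, in the units of the state.
- r.get_state(): the state, without advancing time (a new reading comes with each control period).
- r.snapshot(name): name is "scene" or "top" or "wrist"; returns a dict with "color" (480x640x3 uint8, red, green, blue), "fx", "fy", "cx", "cy" (pixels), "cam_to_world" (4x4, takes a point from camera to world coordinates). Camera axes: x right, y up, looking along -z (the intrinsics and any distortion apply to the point x, -y, -z); pixel columns grow to the right and rows downward; lengths in m; the calibration is good to about 2 mm. A picture is of the moment at which its call begins. There is no depth.
- r.finish_job(): hands the job in, once; it reports no verdict.
The state is a dict: "clock": time; "q": joint angles; "qd": joint speeds; "joint_torque": joint torques, N m; "tool_pos": TCP position; "eef_rot": TCP orientation; "contact_force": force on the tool from outside, world axes, zero at the start; "moment": the same for the moment, N m; "opening": opening from 0.0 (shut) to 1.0 (fully open).
Only numpy, scipy, OpenCV 4.12 (cv2) and the standard library are available. Lean on these libraries where they do the work, as an engineer would, in place of code of your own. Each camera call takes 0.05 s, during which the arm holds its last target.

## Working session

There is one attempt and no reset: what is moved stays moved. The work goes in short steps, Python scripts to look and compute and a tool call to move; the robot and the scene stay as the last step left them, time stands still between calls to the robot, and variables do not carry over. Pictures are saved under pics/ and viewed, and the job is handed in when it is done.

Besides the shell and the picture viewer there is one more tool, called after ">>>" by a JSON object that holds its "name" and its "arguments", one argument or row to a line. play_rows: Moves the arm, as the interface text tells. Its arguments: {"type":"object","properties":{"targets":{"type":"array","items":{"type":"array"}},"newtons":{"type":"number"}},"required":["targets"]}

```bash
ls; mkdir -p pics
python3 - <<'E'
from plant import r
import cv2,pickle
print(r.get_state(), r.tcp_to_tips)
for n in ["scene","top","wrist"]:
    s=r.snapshot(n); cv2.imwrite(f"pics/{n}0.png",s["color"][:,:,::-1]); pickle.dump(s,open(f"pics/{n}0.pkl","wb"))
    print(n,s["fx"],s["fy"],s["cx"],s["cy"],s["cam_to_world"],s.keys())
E
```

```text
pics
{'clock': 0.0, 'q': array([-1.29019242,  0.68999068, -0.19453687,  1.5663416 ,  0.15730268,
        0.90249053, -0.21509632]), 'qd': array([ 0.00075633,  0.00033666,  0.00179225,  0.00176005,  0.00125387,
       -0.00136375, -0.00054552]), 'joint_torque': array([-8.75432761e-05, -5.27554822e+01, -1.26684532e+00, -1.53422964e+01,
       -5.26514836e-02,  6.74678944e-03,  1.77217908e-04]), 'tool_pos': array([0.15257449, 0.60544682, 0.24180707]), 'eef_rot': array([ 0.08635119,  0.70177199, -0.0876477 ,  0.70169611]), 'contact_force': array([ 0.78689332, -0.04729258,  0.22480749]), 'moment': array([ 0.03010949, -0.00557742,  0.03782441]), 'opening': 1.0022232893911354} 0.025
scene 581.3532099183262 581.3532099183262 319.98396768612395 229.56317462310366 [[-0.10780366 -0.62101702  0.77634801  1.41033243]
 [ 0.99401493 -0.05344002  0.0952811   0.05987138]
 [-0.01768313  0.78197317  0.62306121  0.73875382]
 [ 0.          0.          0.          1.        ]] dict_keys(['color', 'fx', 'fy', 'cx', 'cy', 'cam_to_world'])
top 475.92140228578296 475.92140228578296 317.8285969543308 236.12028149563503 [[ 0.00363375  0.99621087 -0.08689478  0.53561665]
 [-0.99986639  0.00500444  0.01556147 -0.01373035]
 [ 0.01593737  0.08682662  0.99609595  0.94266358]
 [ 0.          0.          0.          1.        ]] dict_keys(['color', 'fx', 'fy', 'cx', 'cy', 'cam_to_world'])
wrist 363.6511819194946 363.6511819194946 318.3705463510052 236.0430544969133 [[ 0.24366505 -0.92588427 -0.28873113  0.07831256]
 [ 0.96985853  0.23220697  0.07385367  0.62598438]
 [-0.00133457 -0.29802391  0.95455747  0.38462709]
 [ 0.          0.          0.          1.        ]] dict_keys(['color', 'fx', 'fy', 'cx', 'cy', 'cam_to_world'])
```

View pics/scene0.png

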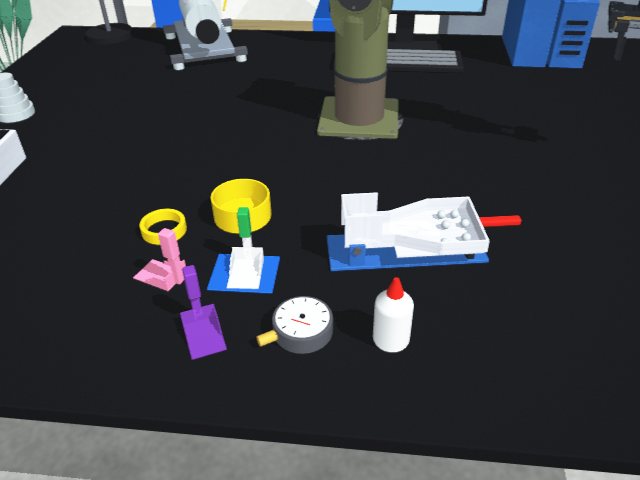

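View pics/top0.png

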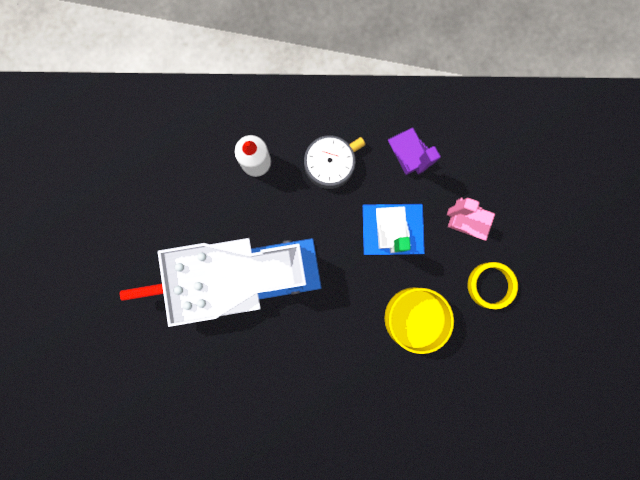

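View pics/wrist0.png

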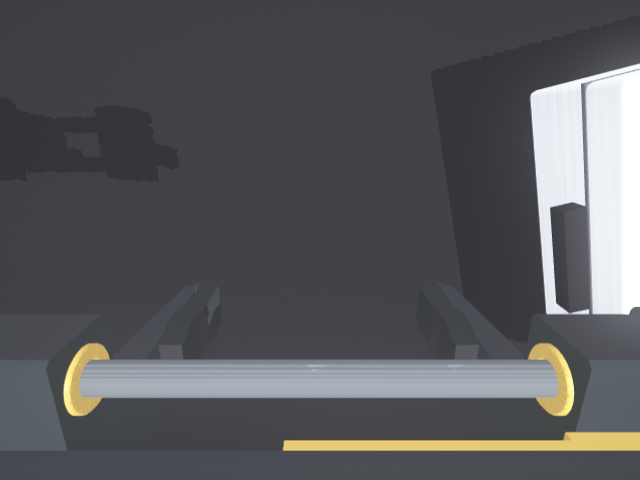

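```bash
cat > h.py <<'E'
import numpy as np,cv2,pickle
from scipy.spatial.transform import Rotation as R
def load(n): return pickle.load(open(f"pics/{n}.pkl","rb"))
def px2w(s,u,v,z):
    d=np.array([(u-s["cx"])/s["fx"],-(v-s["cy"])/s["fy"],-1.]); M=s["cam_to_world"]
    d=M[:3,:3]@d; o=M[:3,3]; return o+d*(z-o[2])/d[2]
def w2px(s,p):
    M=s["cam_to_world"]; c=(np.atleast_2d(p)-M[:3,3])@M[:3,:3]
    return np.c_[s["cx"]+s["fx"]*c[:,0]/-c[:,2], s["cy"]-s["fy"]*c[:,1]/-c[:,2]]
def snap(n,name):
    from plant import r
    s=r.snapshot(n); cv2.imwrite(f"pics/{name}.png",s["color"][:,:,::-1]); pickle.dump(s,open(f"pics/{name}.pkl","wb")); return s
def crop(s,u0,v0,u1,v1,k,out,pts=()):
    im=cv2.resize(np.ascontiguousarray(s["color"][v0:v1,u0:u1,::-1]),None,fx=k,fy=k,interpolation=cv2.INTER_CUBIC)
    for p in pts:
        q=(int((p[0]-u0+.5)*k),int((p[1]-v0+.5)*k)); cv2.circle(im,q,3,(0,0,255),-1)
    cv2.imwrite(f"pics/{out}.png",im)
E
python3 - <<'E'
from h import *
s=load("top0")
crop(s,110,225,330,335,3.6,"c_pan"); crop(s,350,130,530,360,2.6,"c_r")
hsv=cv2.cvtColor(s["color"],cv2.COLOR_RGB2HSV)
def cc(lo,hi,n):
    m=cv2.inRange(hsv,np.array(lo),np.array(hi)); k,l,st,c=cv2.connectedComponentsWithStats(m)
    for i in range(1,k):
        if st[i,4]>30: 
            print(n,st[i],c[i], cv2.minAreaRect(np.argwhere(l==i)[:,::-1].astype(np.float32)))
cc((22,100,100),(35,255,255),"yellow");cc((0,150,100),(6,255,255),"red");cc((50,120,60),(75,255,255),"green");cc((100,120,60),(120,255,255),"blue")
E
```

```text
yellow [350 138  14  11  81] [356.71604938 142.98765432] ((356.5846252441406, 143.02308654785156), (6.325770854949951, 13.395750045776367), 60.2551155090332)
yellow [ 467  262   51   48 1067] [492.88284911 285.16963449] ((492.0, 285.5), (47.0, 50.0), 90.0)
yellow [ 384  287   70   67 3667] [418.98991001 319.6809381 ] ((419.25006103515625, 319.2500305175781), (70.00357055664062, 65.05381774902344), 45.0)
red [243 141  14  14 153] [249.10457516 147.58823529] ((249.5, 147.5), (13.0, 13.0), 90.0)
red [119 284  44  17 447] [140.7360179  291.82102908] ((140.55406188964844, 291.8243103027344), (10.357135772705078, 43.236934661865234), 80.53767395019531)
green [394 237  16  15 190] [401.77368421 243.95789474] ((401.6199645996094, 243.83998107910156), (12.869343757629395, 15.132085800170898), 81.8698959350586)
blue [ 362  203   63   52 1792] [393.35658482 229.01785714] ((393.0106201171875, 228.99978637695312), (51.26499557495117, 61.49672317504883), 88.78113555908203)
blue [ 252  238   70   62 1203] [298.5361596  268.60764755] ((285.8648681640625, 268.189208984375), (52.27887725830078, 63.458011627197266), 80.53767395019531)
```

View pics/c_pan.png

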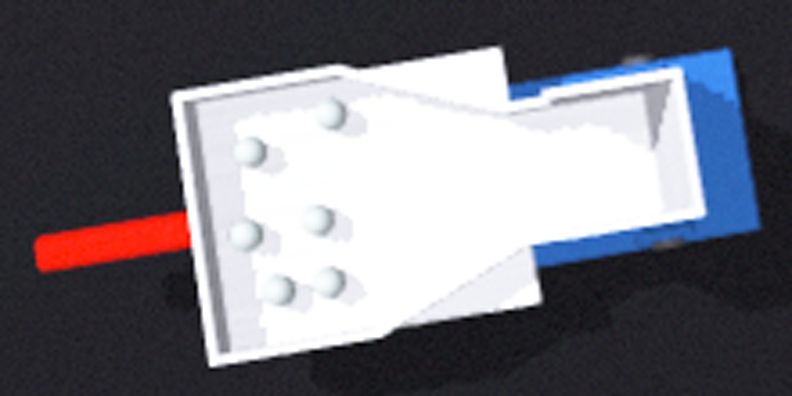

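View pics/c_r.png

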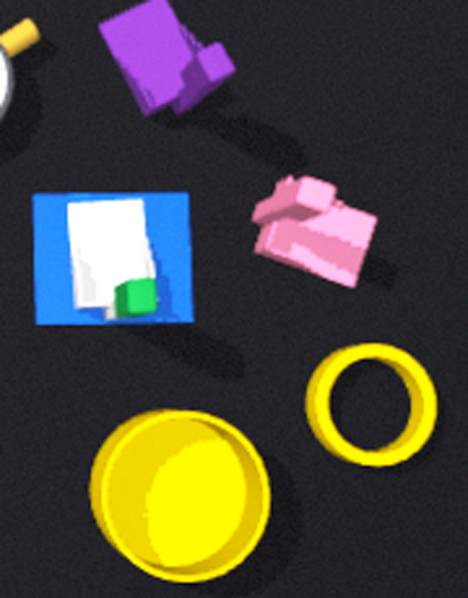

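Run:
```python
from h import *
s=load("scene0")
crop(s,320,180,530,280,3.8,"s_pan"); crop(s,200,170,290,300,4.4,"s_r")
```

```text
(no output)
```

View pics/s_pan.png

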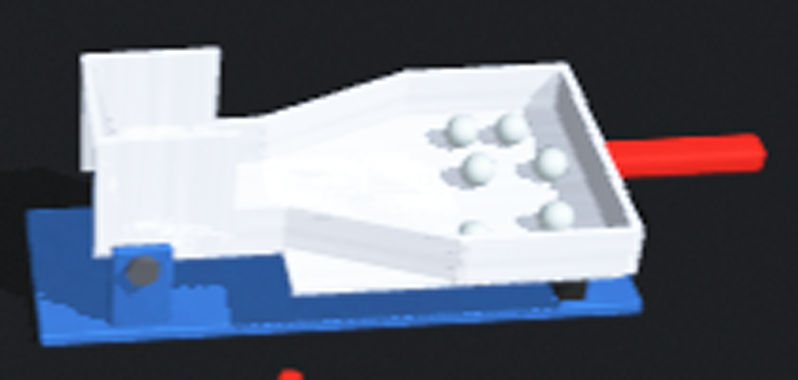

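View pics/s_r.png

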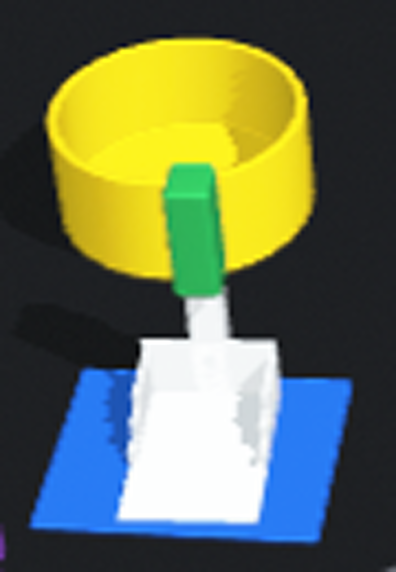

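```bash
cat > fitpan.py <<'E'
from h import *
from scipy.optimize import least_squares
t=load("top0"); s=load("scene0")
T=lambda x,y:((x+.5)/3.6-.5+110,(y+.5)/3.6-.5+225)
S=lambda x,y:((x+.5)/3.8-.5+320,(y+.5)/3.8-.5+180)
obs=[(t,T(172,93),(.234,-.069,.026)),(t,T(211,367),(.234,.069,.026)),(t,T(683,67),(-.023,-.036,.07)),(t,T(705,215),(-.023,.036,.07)),(t,T(37,254),(.315,0,.018)),
(s,S(568,63),(.234,.069,.026)),(s,S(642,230),(.234,-.069,.026)),(s,S(97,140),(-.023,-.036,.07)),(s,S(80,55),(-.023,.036,.07)),(s,S(764,152),(.315,0,.015))]
def f(p,full=False):
    Rz=R.from_euler("z",p[2]).as_matrix(); e=[]
    for c,uv,m in obs:
        w=Rz@np.array(m)+[p[0],p[1],p[3]]; e.append(w2px(c,w)[0]-uv)
    return np.array(e) if full else np.ravel(e)
q=least_squares(f,[.5,.05,1.7,.045]).x; print(q); print(f(q,True).round(1))
# tub, scoop
hs=px2w
for u,v,z in [(418.3,320.5,.055)]: print("tub rim centre",px2w(t,u,v,z))
T2=lambda x,y:((x+.5)/2.6-.5+350,(y+.5)/2.6-.5+130)
for n,p,z in [("mat",(33,194),.003),("mat",(189,192),.003),("mat",(193,322),.003),("mat",(37,324),.003),("lipL",(68,203),.005),("lipR",(144,199),.005),("griptop a",(117,283),.12),("b",(154,278),.12),("c",(156,310),.12),("d",(120,316),.12),("tubrimTop",(182,409),.055),("left",(91,492),.055),("bot",(185,581),.055),("right",(270,498),.055)]: print(n,px2w(t,*T2(*p),z))
E
python3 fitpan.py
```

```text
[0.5554185  0.02154173 1.74115195 0.04565271]
[[ 0.6  0.1]
 [ 0.4 -0.5]
 [ 0.3  0.2]
 [ 0.9  0.1]
 [ 0.5  0.2]
 [ 0.6 -0.4]
 [ 1.5  0.2]
 [-0.   0.5]
 [ 0.7 -0.4]
 [ 0.  -0.2]]
tub rim centre [ 0.45728314 -0.21407235  0.055     ]
mat [ 0.68179847 -0.117157    0.003     ]
mat [ 0.68408674 -0.23742598  0.003     ]
mat [ 0.58397631 -0.23893461  0.003     ]
mat [ 0.5819245  -0.11975559  0.003     ]
lipL [ 0.67468832 -0.14376645  0.005     ]
lipR [ 0.67813468 -0.20221572  0.005     ]
griptop a [ 0.60383226 -0.16028442  0.12      ]
b [ 0.60731356 -0.18515536  0.12      ]
c [ 0.58586554 -0.18621574  0.12      ]
d [ 0.58174473 -0.16206144  0.12      ]
tubrimTop [ 0.51893458 -0.21758304  0.055     ]
left [ 0.46002645 -0.15177328  0.055     ]
bot [ 0.39791789 -0.21789552  0.055     ]
right [ 0.45609059 -0.27954157  0.055     ]
```

Run:
```python
from h import *
s=load("top0");crop(s,355,195,435,265,10,"c_sc")
```

```text
(no output)
```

View pics/c_sc.png

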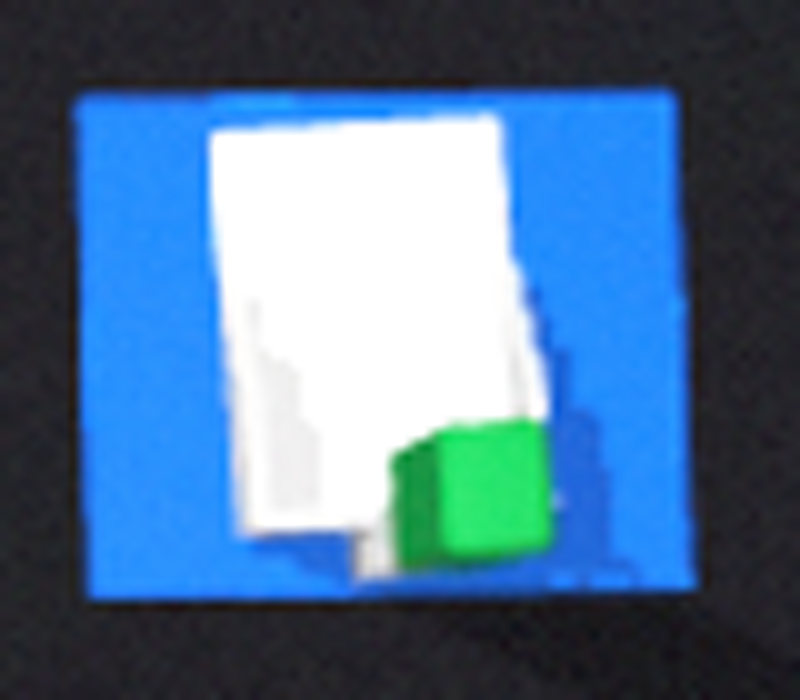

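```bash
cat > fits.py <<'E'
from h import *
from scipy.optimize import least_squares
t=load("top0"); s=load("scene0")
T=lambda x,y:((x+.5)/10-.5+355,(y+.5)/10-.5+195)
S=lambda x,y:((x+.5)/4.4-.5+200,(y+.5)/4.4-.5+170)
# scoop x -> world -x ; scoop y -> world -y
obs=[(t,T(210,131),(-.04,-.0285,.002)),(t,T(500,117),(-.04,.0285,.002)),
(t,T(441,430),(.028,-.01,.1175)),(t,T(547,422),(.028,.01,.1175)),(t,T(553,548),(.052,.01,.1175)),(t,T(447,556),(.052,-.01,.1175)),
(s,S(117,521),(-.04,.0285,.002)),(s,S(257,523),(-.04,-.0285,.002)),(s,S(176,297),(.028,.01,.0625)),(s,S(222,297),(.028,-.01,.0625)),(s,S(216,168),(.052,-.01,.1175)),(s,S(168,166),(.052,.01,.1175))]
def f(p,full=False):
    Rz=R.from_euler("z",p[2]).as_matrix(); e=[]
    for c,uv,m in obs:
        w=Rz@np.array(m)+[p[0],p[1],p[3]]; e.append(w2px(c,w)[0]-uv)
    return np.array(e) if full else np.ravel(e)
q=least_squares(f,[.63,-.17,3.1,.003]).x; print(q); print(f(q,True).round(1))
mc=[px2w(t,*T(*p),.003) for p in [(75,95),(680,92),(695,590),(88,600)]]; print(np.mean(mc,0),mc)
print("grip",q[:2]+.04*np.array([np.cos(q[2]),np.sin(q[2])]), "bowl mid", q[:2]+.005*np.array([np.cos(q[2]),np.sin(q[2])]))
E
python3 fits.py
```

```text
[ 6.35838624e-01 -1.75689010e-01  3.19874021e+00  1.91347707e-03]
[[ 0.8  0.5]
 [ 0.2  0.4]
 [-0.  -1. ]
 [ 0.8 -0.8]
 [ 1.2  0.4]
 [ 0.3  0.2]
 [ 0.8 -0.2]
 [ 0.3  0.1]
 [ 0.1  1.2]
 [ 0.4  1.4]
 [ 0.9 -1.2]
 [ 0.8 -0.9]]
[ 0.63284241 -0.1780115   0.003     ] [array([ 0.68231396, -0.11649008,  0.003     ]), array([ 0.68366127, -0.2377515 ,  0.003     ]), array([ 0.58395454, -0.23918685,  0.003     ]), array([ 0.58143985, -0.11861758,  0.003     ])]
grip [ 0.59590392 -0.17797367] bowl mid [ 0.63084679 -0.17597459]
```

```bash
cat >> h.py <<'E'
import json,os
def st(log=True):
    from plant import r
    s=r.get_state()
    if log: open("log.jsonl","a").write(json.dumps({k:(v.tolist() if hasattr(v,"tolist") else v) for k,v in s.items()})+"\n")
    M=R.from_quat(s["eef_rot"]).as_matrix()
    print("t",round(s["clock"],2),"p",s["tool_pos"].round(4),"q",s["q"].round(3),"F",s["contact_force"].round(1),"op",round(s["opening"],3))
    print("toolx",M[:,0].round(3),"tooly",M[:,1].round(3))
    return s
def need(s,p,M):
    "shift in 40mm units and rotvec from measured pose to target"
    M0=R.from_quat(s["eef_rot"]).as_matrix()
    print("shift u",((np.array(p)-s["tool_pos"])/.04).round(3),"rotvec",R.from_matrix(M@M0.T).as_rotvec().round(3))
def frame(x,y):
    x=np.array(x,float);x/=np.linalg.norm(x);y=np.array(y,float);y-=x*(x@y);y/=np.linalg.norm(y);return np.c_[x,y,np.cross(x,y)]
V=np.array([.5554,.0215,.0455]);PY=1.741
def panR(th): # pan axes in world at tilt th
    return R.from_euler("z",PY).as_matrix()@R.from_euler("y",-th).as_matrix()
E
python3 - <<'E'
from h import *
s=st()
yp=panR(0)[:,1]; H=V+panR(0)@[.285,0,.015]; print(H,yp)
need(s,H+[0,0,.1],frame([0,0,-1],yp)); need(s,H+[0,0,.1],frame([0,0,-1],-yp))
E
```

```text
t 0.15 p [0.1526 0.6056 0.242 ] q [-1.29   0.69  -0.195  1.566  0.157  0.903 -0.215] F [ 0.2 -0.1 -0.2] op 0.999
toolx [-0.    -0.001 -1.   ] tooly [ 0.244  0.97  -0.001]
[0.50712582 0.30238183 0.0605    ] [-0.98555029 -0.16938308  0.        ]
shift u [ 8.863 -7.58  -2.037] rotvec [1.000e-03 1.000e-03 1.988e+00]
shift u [ 8.863 -7.58  -2.037] rotvec [ 1.000e-03 -1.000e-03 -1.154e+00]
```

>>> {"name": "play_rows", "arguments": {
  "targets": [
    [[0,0,-0.115],[0.88,-0.75,0],0],
    [[0,0,-0.115],[0.88,-0.75,0],0],
    [[0,0,-0.115],[0.88,-0.75,0],0],
    [[0,0,-0.115],[0.88,-0.75,0],0],
    [[0,0,-0.115],[0.88,-0.75,0],0]
  ],
  "newtons": 45
}}

```text
clock: 0.65
tool_pos: [0.3298, 0.4546, 0.2425]
eef_rot: [0.284, 0.648, -0.284, 0.648]
contact_force: [0.5, -0.1, 0.2]
opening: 0.999
```

```bash
python3 -c "
from h import *
s=st()"
```

```text
t 0.65 p [0.3298 0.4546 0.2425] q [-0.992  0.601 -0.055  1.765  0.045  0.777 -0.325] F [ 0.5 -0.1  0.2] op 0.999
toolx [-0. -0. -1.] tooly [ 0.735  0.678 -0.   ]
```

>>> {"name": "play_rows", "arguments": {
  "targets": [
    [[0,0,-0.115],[0.88,-0.75,0],0],
    [[0,0,-0.115],[0.88,-0.75,0],0],
    [[0,0,-0.115],[0.88,-0.75,0],0],
    [[0,0,-0.115],[0.88,-0.75,-0.2],0],
    [[0,0,-0.115],[0.88,-0.75,-0.2],0]
  ]
}}

```text
clock: 1.15
tool_pos: [0.5059, 0.3048, 0.2265]
eef_rot: [0.456, 0.541, -0.456, 0.541]
contact_force: [0.8, 0.7, 0.0]
opening: 1.003
```

```bash
python3 -c "
from h import *
s=st()
yp=panR(0)[:,1]; H=V+panR(0)@[.285,0,.015]
need(s,H+[0,0,.006],frame([0,0,-1],-yp))"
```

```text
t 1.15 p [0.5059 0.3048 0.2265] q [-0.67   0.661  0.085  1.7   -0.074  0.783 -0.38 ] F [0.8 0.7 0. ] op 1.003
toolx [ 0.  0. -1.] tooly [0.986 0.169 0.   ]
shift u [ 0.031 -0.062 -4.001] rotvec [-0.     0.     0.001]
```

>>> {"name": "play_rows", "arguments": {
  "targets": [
    [[0,0,0],[0.03,-0.06,-0.9],0],
    [[0,0,0],[0,0,-0.9],0],
    [[0,0,0],[0,0,-0.9],0],
    [[0,0,0],[0,0,-0.8],0],
    [[0,0,0],[0,0,-0.5],0]
  ]
}}

```text
clock: 1.65
tool_pos: [0.5045, 0.303, 0.064]
eef_rot: [0.453, 0.542, -0.456, 0.541]
contact_force: [-0.5, -0.4, -0.0]
opening: 1.001
```

```bash
python3 -c "
from h import *
s=st(); snap('top','top1'); crop(load('top1'),60,180,380,400,2.4,'c1')"
```

```text
t 1.65 p [0.5045 0.303  0.064 ] q [-0.646  0.9    0.048  1.804 -0.089  0.443 -0.362] F [-0.5 -0.4 -0. ] op 1.001
toolx [-0.003 -0.002 -1.   ] tooly [ 0.985  0.173 -0.003]
```

View pics/c1.png

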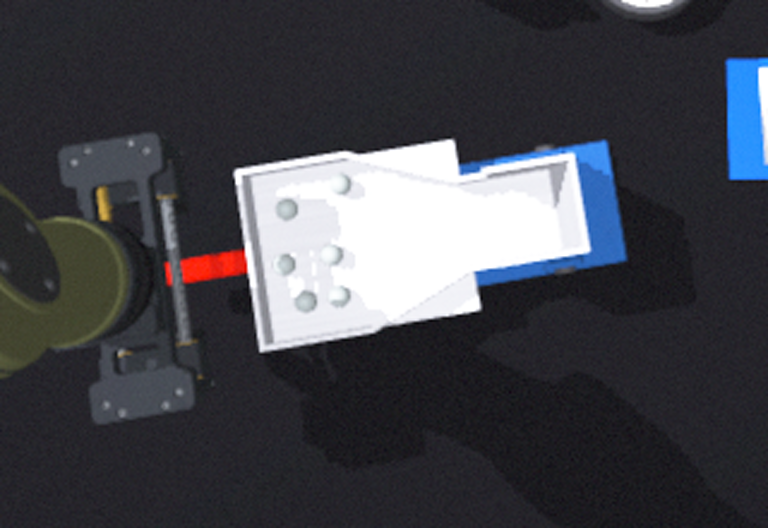

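>>> {"name": "play_rows", "arguments": {
  "targets": [
    [[0,0,0],[0.0,0,0],255],
    [[0,0,0],[0,0,0],255],
    [[0,0,0],[0,0,0],255],
    [[0,0,0],[0,0,0],255],
    [[0,0,0],[0,0,0],255]
  ]
}}

```text
clock: 2.2
tool_pos: [0.5063, 0.304, 0.0675]
eef_rot: [0.455, 0.541, -0.454, 0.542]
contact_force: [-0.8, 0.2, -0.6]
opening: 0.569
```

```bash
python3 -c "
from h import *
s=st()
H0=V+panR(0)@[.285,0,.015]
d=s['tool_pos'];
a=-panR(0)[:,1]
print(a)
prev=d
for th in np.arange(.05,.5,.05):
    p=V+R.from_rotvec(a*th).apply(d-V); print(round(th,2),((p-prev)/.04).round(3), (p-d)/.04); prev=p
"
```

```text
t 2.2 p [0.5063 0.304  0.0675] q [-0.647  0.894  0.049  1.802 -0.089  0.446 -0.362] F [-0.8  0.2 -0.6] op 0.569
toolx [ 0.001  0.001 -1.   ] tooly [0.985 0.173 0.001]
[ 0.98555029  0.16938308 -0.        ]
0.05 [ 0.006 -0.036  0.358] [ 0.00617764 -0.03594442  0.3575727 ]
0.1 [ 0.009 -0.054  0.355] [ 0.01537464 -0.08945688  0.71287573]
0.15 [ 0.012 -0.071  0.352] [ 0.02756801 -0.16040361  1.06502099]
0.2 [ 0.015 -0.088  0.348] [ 0.04272727 -0.24860729  1.41312832]
0.25 [ 0.018 -0.105  0.343] [ 0.06081453 -0.35384746  1.75632762]
0.3 [ 0.021 -0.122  0.337] [ 0.08178458 -0.47586107  2.09376108]
0.35 [ 0.024 -0.138  0.331] [ 0.10558501 -0.61434314  2.42458529]
0.4 [ 0.027 -0.155  0.323] [ 0.13215633 -0.76894756  2.74797336]
0.45 [ 0.029 -0.17   0.315] [ 0.16143212 -0.93928788  3.06311699]
```

Still closing (needs to reach about 0.2).

>>> {"name": "play_rows", "arguments": {
  "targets": [
    [[0,0,0],[0.0,0,0],255],
    [[0,0,0],[0,0,0],255],
    [[0,0,0],[0,0,0],255],
    [[0,0,0],[0,0,0],255],
    [[0,0,0],[0,0,0],255]
  ]
}}

```text
clock: 2.7
tool_pos: [0.5049, 0.3035, 0.0665]
eef_rot: [0.454, 0.542, -0.455, 0.541]
contact_force: [-2.5, -1.1, 2.0]
opening: 0.19
```

>>> {"name": "play_rows", "arguments": {
  "targets": [
    [[0,0,0],[0.0,0,0],255],
    [[0,0,0],[0,0,0],255]
  ]
}}

```text
clock: 2.9
tool_pos: [0.5049, 0.3035, 0.0665]
eef_rot: [0.454, 0.542, -0.455, 0.541]
contact_force: [-4.0, -1.0, 3.2]
opening: 0.192
```

>>> {"name": "play_rows", "arguments": {
  "targets": [
    [[0.049,0.0085,0],[0.006,-0.036,0.358],255],
    [[0.049,0.0085,0],[0.009,-0.054,0.355],255],
    [[0.049,0.0085,0],[0.012,-0.071,0.352],255],
    [[0.049,0.0085,0],[0.015,-0.088,0.348],255],
    [[0.049,0.0085,0],[0.018,-0.105,0.343],255]
  ]
}}

```text
clock: 3.4
tool_pos: [0.5073, 0.2897, 0.1361]
eef_rot: [0.507, 0.605, -0.394, 0.47]
contact_force: [-1.1, 2.5, -10.7]
opening: 0.187
```

>>> {"name": "play_rows", "arguments": {
  "targets": [
    [[0.049,0.0085,0],[0.021,-0.122,0.337],255],
    [[0.049,0.0085,0],[0.024,-0.138,0.331],255],
    [[0.049,0.0085,0],[0.027,-0.155,0.323],255],
    [[0.02,0.0035,0],[0.011,-0.066,0.128],255],
    [[0,0,0],[0,0,0],255]
  ]
}}

```text
clock: 3.9
tool_pos: [0.5107, 0.27, 0.1819]
eef_rot: [0.539, 0.643, -0.35, 0.416]
contact_force: [-3.9, -1.6, 5.8]
opening: 0.193
```

```bash
python3 -c "
from h import *
s=st(); 
d=V+panR(0)@[.285,0,.02]
snap('scene','scene2'); crop(load('scene2'),310,130,560,280,3.2,'c2')"
```

```text
t 3.9 p [0.5107 0.27   0.1819] q [-0.081  0.748 -0.439  1.862 -0.244  0.497 -0.015] F [-3.9 -1.6  5.8] op 0.193
toolx [-0.072  0.401 -0.913] tooly [ 0.985  0.173 -0.001]
```

View pics/c2.png

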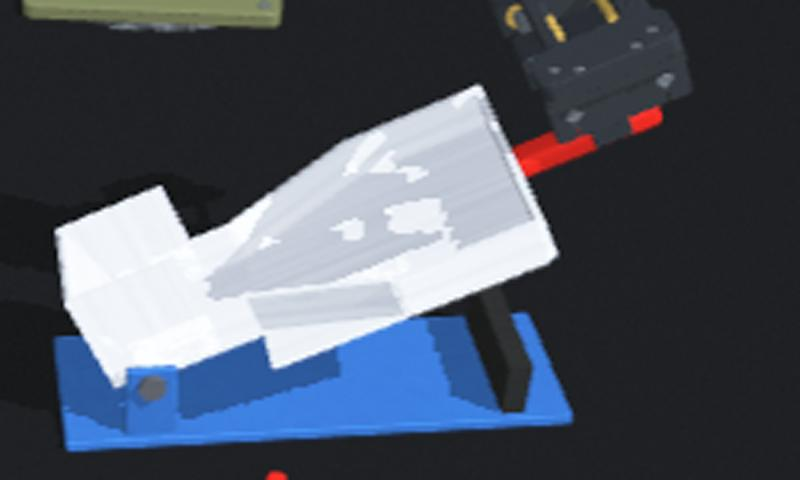

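>>> {"name": "play_rows", "arguments": {
  "targets": [
    [[0.03,0.005,0],[0.018,-0.1,0.19],255],
    [[0.028,0.005,0],[0.016,-0.095,0.175],255],
    [[0,0,0],[0,0,0],255]
  ]
}}

```text
clock: 4.25
tool_pos: [0.5121, 0.262, 0.1959]
eef_rot: [0.549, 0.654, -0.335, 0.398]
contact_force: [-3.8, -1.2, 2.9]
opening: 0.192
```

```bash
python3 -c "
from h import *
s=st(); 
d=s['tool_pos']-V; a=panR(0)[:,0]; e=np.array([d@a,d[2]]); print(e,np.arctan2(e[1],e[0])-np.arctan2(.0215,.285))
snap('scene','scene2'); crop(load('scene2'),310,130,560,280,3.2,'c2')"
```

```text
t 4.25 p [0.5121 0.262  0.1959] q [ 0.002  0.748 -0.505  1.86  -0.271  0.52   0.037] F [-3.8 -1.2  2.9] op 0.192
toolx [-0.081  0.453 -0.888] tooly [ 0.985  0.173 -0.001]
[0.24435745 0.15043404] 0.47653774358820467
```

View pics/c2.png

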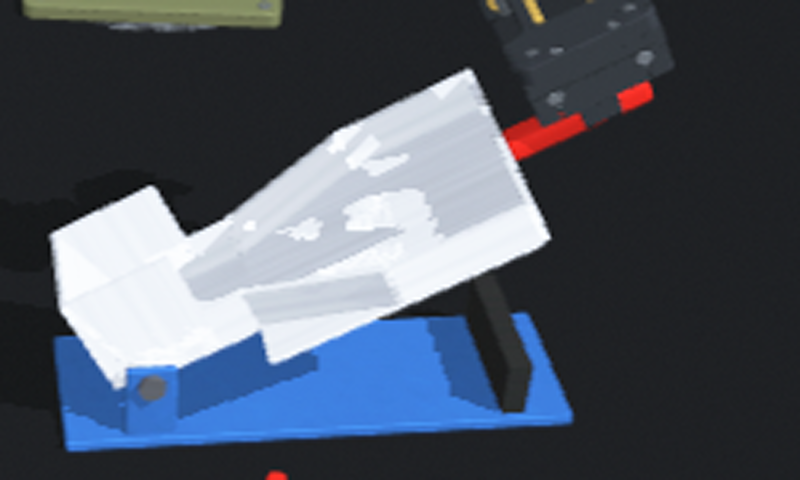

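>>> {"name": "play_rows", "arguments": {
  "targets": [
    [[0,0,0],[0,0,0],120],
    [[0,0,0],[0,0,0],120],
    [[0,0,0],[0,0,0],120],
    [[0,0,0],[0,0,0],100],
    [[0,0,0],[0,0,0],0]
  ]
}}

```text
clock: 4.8
tool_pos: [0.5134, 0.2625, 0.1963]
eef_rot: [0.55, 0.654, -0.334, 0.399]
contact_force: [0.5, 0.3, -0.2]
opening: 0.62
```

>>> {"name": "play_rows", "arguments": {
  "targets": [
    [[0,0,0],[0.04,-0.226,0.444],0],
    [[0,0,0],[0.06,-0.34,0.66],0],
    [[0,0,0],[0.08,-0.45,0.88],0]
  ]
}}

```text
clock: 5.1
tool_pos: [0.5191, 0.2218, 0.2755]
eef_rot: [0.548, 0.655, -0.335, 0.398]
contact_force: [1.1, -0.9, -1.0]
opening: 0.889
```

```bash
python3 -c "
from h import *
s=st(); 
snap('scene','scene3'); crop(load('scene3'),310,130,560,280,3.2,'c3')
ys=3.199; xs=np.array([np.cos(ys),np.sin(ys),0]); yy=np.array([-xs[1],xs[0],0]); z=np.array([0,0,1.])
tx=-z*np.cos(.2)-xs*np.sin(.2)
g=np.array([.596,-.178,.093]); M=frame(tx,-yy); print(tx)
need(s,g-.006*tx,M); need(s,g-.1*tx,M)
"
```

```text
t 5.1 p [0.5191 0.2218 0.2755] q [ 0.084  0.63  -0.509  1.785 -0.271  0.733  0.043] F [ 1.1 -0.9 -1. ] op 0.889
toolx [-0.082  0.452 -0.888] tooly [ 0.985  0.175 -0.002]
[ 0.19834205  0.01139882 -0.98006658]
shift u [ 1.892 -9.996 -4.415] rotvec [-0.457 -0.58   1.393]
shift u [  1.426 -10.023  -2.112] rotvec [-0.457 -0.58   1.393]
```

View pics/c3.png

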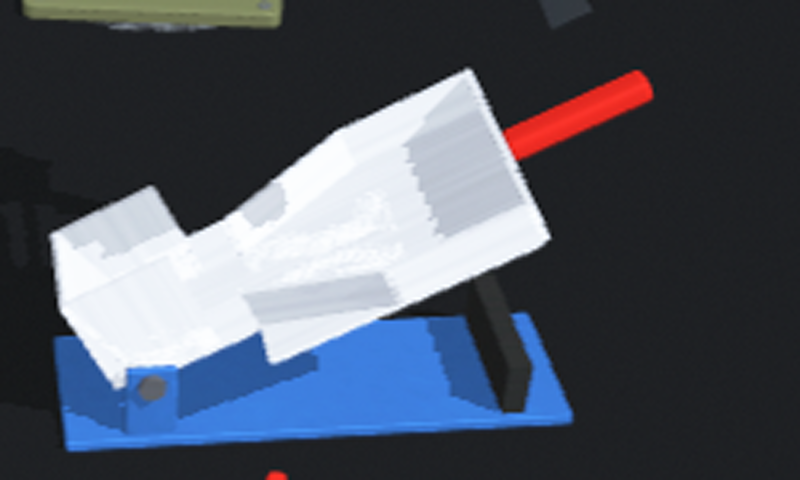

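>>> {"name": "play_rows", "arguments": {
  "targets": [
    [[-0.038,-0.0483,0.116],[0.12,-0.835,0.1],0],
    [[-0.038,-0.0483,0.116],[0.12,-0.835,0],0],
    [[-0.038,-0.0483,0.116],[0.12,-0.835,0],0],
    [[-0.038,-0.0483,0.116],[0.12,-0.835,0],0],
    [[-0.038,-0.0483,0.116],[0.12,-0.835,0],0]
  ]
}}

```text
clock: 5.65
tool_pos: [0.5447, 0.0536, 0.2796]
eef_rot: [0.334, 0.697, -0.197, 0.603]
contact_force: [0.4, 0.4, 0.3]
opening: 0.998
```

>>> {"name": "play_rows", "arguments": {
  "targets": [
    [[-0.038,-0.0483,0.116],[0.12,-0.835,0],0],
    [[-0.038,-0.0483,0.116],[0.12,-0.835,0],0],
    [[-0.038,-0.0483,0.116],[0.12,-0.835,0],0],
    [[-0.038,-0.0483,0.116],[0.12,-0.835,0],0],
    [[-0.038,-0.0483,0.116],[0.12,-0.835,0],0]
  ]
}}

```text
clock: 6.15
tool_pos: [0.5686, -0.1131, 0.2797]
eef_rot: [0.085, 0.665, -0.04, 0.741]
contact_force: [0.3, 0.1, 1.0]
opening: 1.001
```

>>> {"name": "play_rows", "arguments": {
  "targets": [
    [[-0.038,-0.0483,0.116],[0.12,-0.835,-0.5],0],
    [[-0.038,-0.0483,0.116],[0.12,-0.835,-0.5],0],
    [[0,0,0],[0,0,-0.7],0],
    [[0,0,0],[0,0,0],0]
  ]
}}

```text
clock: 6.55
tool_pos: [0.5749, -0.18, 0.2082]
eef_rot: [-0.015, 0.636, 0.023, 0.771]
contact_force: [-0.5, -0.5, 0.7]
opening: 1.004
```

```bash
cat >> h.py <<'E'
def matgrasp(s,back):
    ys=3.199; xs=np.array([np.cos(ys),np.sin(ys),0]); yy=np.array([-xs[1],xs[0],0]); z=np.array([0,0,1.])
    tx=-z*np.cos(.2)-xs*np.sin(.2)
    g=np.array([.596,-.178,.093]); need(s,g-back*tx,frame(tx,-yy))
E
python3 -c "
from h import *
s=st(); snap('wrist','w4'); snap('top','t4'); crop(load('t4'),200,100,500,340,2.6,'c4')
matgrasp(s,.006)
"
```

```text
t 6.55 p [ 0.5749 -0.18    0.2082] q [ 0.609  0.692 -0.584  1.837  0.589  0.584  1.32 ] F [-0.5 -0.5  0.7] op 1.004
toolx [ 0.191  0.016 -0.982] tooly [-0.054  0.999  0.005]
shift u [ 0.497  0.048 -2.732] rotvec [-0.005 -0.008  0.003]
```

View pics/w4.png

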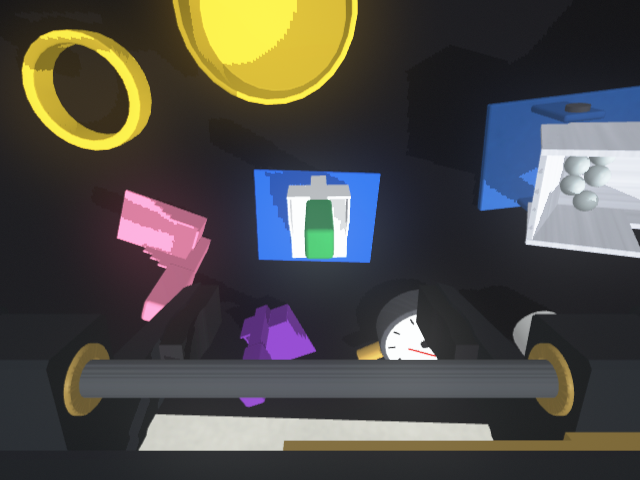

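View pics/c4.png

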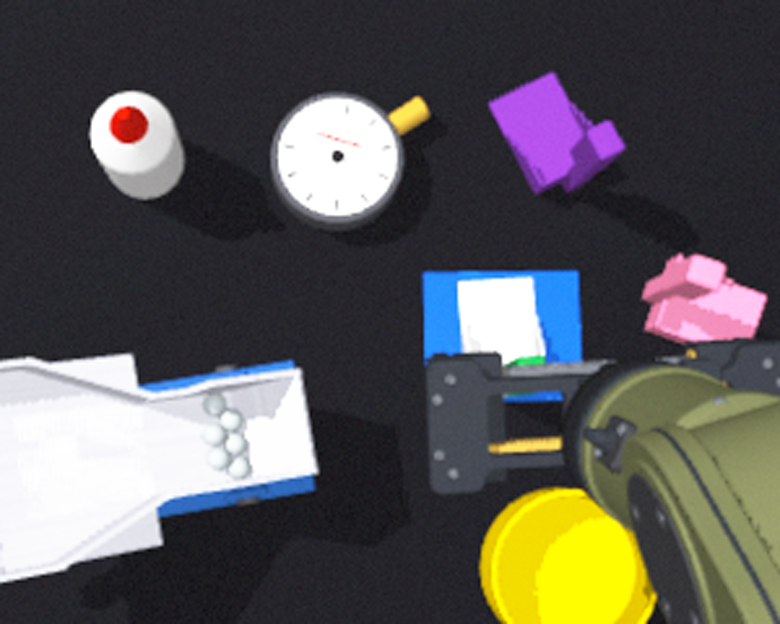

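>>> {"name": "play_rows", "arguments": {
  "targets": [
    [[-0.005,-0.008,0.003],[0.12,0.012,-0.8],40],
    [[0,0,0],[0.13,0.012,-0.8],80],
    [[0,0,0],[0.13,0.012,-0.75],100],
    [[0,0,0],[0.12,0.012,-0.38],100],
    [[0,0,0],[0,0,0],100]
  ]
}}

```text
clock: 7.15
tool_pos: [0.5987, -0.1756, 0.102]
eef_rot: [-0.02, 0.63, 0.024, 0.776]
contact_force: [0.3, 0.6, 0.3]
opening: 0.609
```

```bash
python3 -c "
from h import *
s=st(); snap('scene','s5'); crop(load('s5'),170,150,350,300,4,'c5')
matgrasp(s,.006)
"
```

```text
t 7.15 p [ 0.5987 -0.1756  0.102 ] q [ 0.474  0.848 -0.396  1.866  0.745  0.35   1.176] F [0.3 0.6 0.3] op 0.609
toolx [ 0.205  0.012 -0.979] tooly [-0.061  0.998 -0.001]
shift u [-0.096 -0.063 -0.077] rotvec [ 0.001  0.007 -0.004]
```

View pics/c5.png

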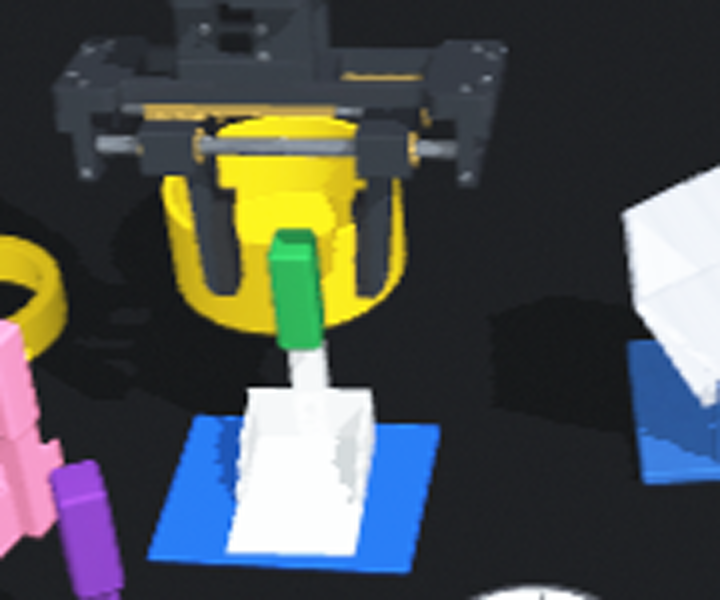

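>>> {"name": "play_rows", "arguments": {
  "targets": [
    [[0,0.005,-0.004],[-0.09,-0.06,-0.07],200],
    [[0,0,0],[0,0,0],255],
    [[0,0,0],[0,0,0],255],
    [[0,0,0],[0,0,0],255],
    [[0,0,0],[0,0,0],255]
  ],
  "newtons": 55
}}

```text
clock: 7.7
tool_pos: [0.5943, -0.1794, 0.1001]
eef_rot: [-0.018, 0.632, 0.021, 0.775]
contact_force: [-1.3, 0.4, 2.5]
opening: 0.226
```

>>> {"name": "play_rows", "arguments": {
  "targets": [
    [[0,0,0],[0,0,0],255],
    [[0,0,0],[0,0,0],255],
    [[0,0,0],[0,0,0],255]
  ]
}}

```text
clock: 8.0
tool_pos: [0.5943, -0.1793, 0.1]
eef_rot: [-0.018, 0.632, 0.021, 0.775]
contact_force: [-2.3, -0.6, 5.5]
opening: 0.223
```

>>> {"name": "play_rows", "arguments": {
  "targets": [
    [[0,0,0],[0,0,0.25],255],
    [[0,0,0],[0,0,0.75],255],
    [[0,0,0],[0,0,1],255],
    [[0,0,0],[0,0,1],255],
    [[0,0,0],[0,0,0.5],255]
  ]
}}

```text
clock: 8.5
tool_pos: [0.5953, -0.1794, 0.2433]
eef_rot: [-0.018, 0.63, 0.021, 0.776]
contact_force: [0.3, -0.2, -1.8]
opening: 0.217
```

```bash
python3 -c "
from h import *
s=st(); snap('scene','s6'); crop(load('s6'),150,90,370,290,3.2,'c6'); snap('top','t6'); crop(load('t6'),340,150,480,290,4.2,'c6t')
"
```

```text
t 8.5 p [ 0.5953 -0.1794  0.2433] q [ 0.62   0.669 -0.631  1.759  0.556  0.676  1.35 ] F [ 0.3 -0.2 -1.8] op 0.217
toolx [ 0.205  0.009 -0.979] tooly [-0.055  0.998 -0.002]
```

View pics/c6.png

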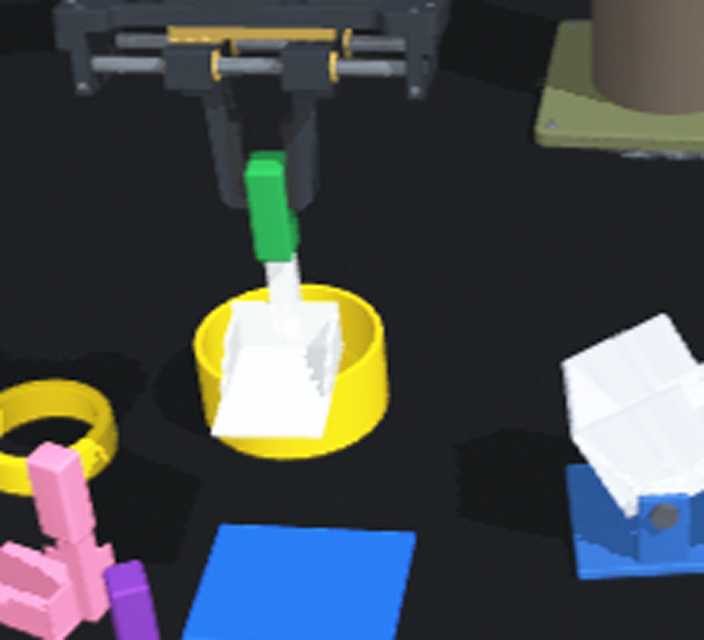

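View pics/c6t.png

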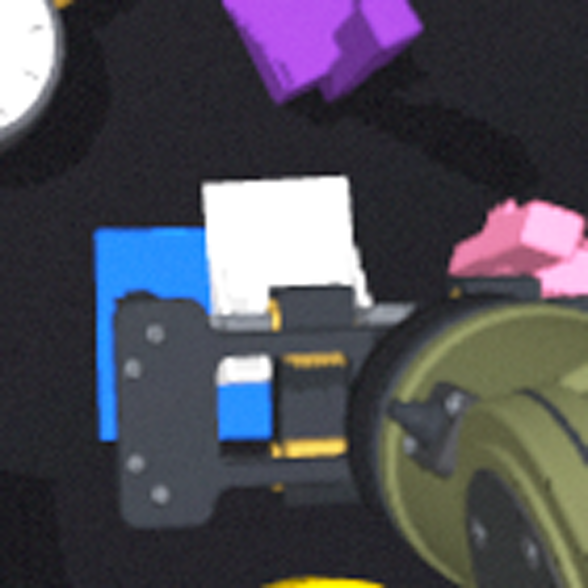

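```bash
cat > fits2.py <<'E'
from h import *
from scipy.optimize import least_squares
t=load("t6"); s=load("s6")
T=lambda x,y:((x+.5)/4.2-.5+340,(y+.5)/4.2-.5+150)
S=lambda x,y:((x+.5)/3.2-.5+150,(y+.5)/3.2-.5+90)
obs=[(t,T(203,183),(-.04,-.0285,.002)),(t,T(348,176),(-.04,.0285,.002)),
(s,S(211,436),(-.04,.0285,.002)),(s,S(323,438),(-.04,-.0285,.002)),
(s,S(257,262),(.028,.01,.0625)),(s,S(296,260),(.028,-.01,.0625)),
(s,S(250,152),(.052,.01,.1175)),(s,S(285,151),(.052,-.01,.1175)),
(s,S(232,303),(.039,.0285,.03)),(s,S(341,305),(.039,-.0285,.03))]
def f(p,full=False):
    Rz=R.from_rotvec(p[3:]).as_matrix(); e=[]
    for c,uv,m in obs: e.append(w2px(c,Rz@np.array(m)+p[:3])[0]-uv)
    return np.array(e) if full else np.ravel(e)
Mg=R.from_quat([-0.018,0.632,0.021,0.775]).as_matrix(); Tg=np.array([.5943,-.1793,.1])
Rs=R.from_euler("z",3.199).as_matrix(); ps=np.array([.636,-.1767,.003])
Rrel=Mg.T@Rs; prel=Mg.T@(ps-Tg); print("rel",prel)
Mn=R.from_quat([-0.018,.63,.021,.776]).as_matrix(); Tn=np.array([.5953,-.1794,.2433])
p0=np.r_[Tn+Mn@prel, R.from_matrix(Mn@Rrel).as_rotvec()]
print("pred",p0, f(p0,True).round(1).tolist())
q=least_squares(f,p0,loss="soft_l1").x; print("fit",q); print(f(q,True).round(1).tolist())
d=R.from_rotvec(q[3:])*R.from_rotvec(p0[3:]).inv(); print("rot diff",d.as_rotvec())
Rf=R.from_rotvec(q[3:]).as_matrix(); print("z axis",Rf[:,2],"x",Rf[:,0])
np.savez("rel.npz",Rrel=Rrel,prel=prel,Rfit=Mn.T@Rf,pfit=Mn.T@(q[:3]-Tn))
E
python3 fits2.py
```

```text
rel [0.10342102 0.00042323 0.02141407]
pred [ 6.37422693e-01 -1.76787118e-01  1.46483154e-01  6.73273897e-03
 -8.16608989e-06 -3.08414810e+00] [[0.9, 1.6], [-0.1, 1.5], [0.3, -0.5], [-0.5, -0.5], [-0.0, 0.8], [-0.4, 1.5], [0.9, -0.9], [1.9, -0.5], [0.4, 0.3], [-0.9, 0.1]]
fit [ 0.63981949 -0.17545254  0.14842456 -0.02926644  0.02335942 -3.09233019]
[[0.4, -0.2], [-0.6, 0.2], [0.5, 0.1], [-0.3, -0.1], [-0.3, 0.8], [-0.7, 1.5], [-0.0, -1.0], [1.1, -0.6], [0.5, 0.1], [-0.8, -0.4]]
rot diff [ 0.01445155  0.02371069 -0.00836472]
z axis [ 0.0192845  -0.01463281  0.99970695] x [-0.99861898 -0.04915538  0.01854402]
```

Run:
```python
from h import *
from scipy.optimize import least_squares
s=load("scene3"); S=lambda x,y:((x+.5)/3.2-.5+310,(y+.5)/3.2-.5+130)
obs=[(S(470,70),(.234,.069,.026)),(S(551,238),(.234,-.069,.026)),(S(62,309),(-.023,-.036,.07)),(S(51,236),(-.023,.036,.07)),(S(648,88),(.315,0,.015))]
f=lambda p:np.ravel([w2px(s,V+panR(p[0])@np.array(m))[0]-np.array(uv) for uv,m in obs])
q=least_squares(f,[.45]); print(q.x,q.fun.reshape(-1,2).round(1))
```

```text
[0.44694681] [[ 2.6  2. ]
 [-2.3 -7.8]
 [ 0.3 -0.8]
 [ 0.9 -1.6]
 [ 2.6  2.4]]
```

Run:
```python
from h import *
from scipy.optimize import least_squares
s=load("scene3"); S=lambda x,y:((x+.5)/3.2-.5+310,(y+.5)/3.2-.5+130)
obs=[(S(470,70),(.234,.069,.026)),(S(551,238),(.234,-.069,.0)),(S(62,309),(-.023,-.036,.07)),(S(51,236),(-.023,.036,.07)),(S(648,88),(.315,0,.015))]
f=lambda p:np.ravel([w2px(s,V+panR(p[0])@np.array(m))[0]-np.array(uv) for uv,m in obs])
q=least_squares(f,[.45]); print(q.x,q.fun.reshape(-1,2).round(1))
# overlay at th
for th in (.45,.476):
  P=[]
  prof=[(0,.032),(.07,.032),(.15,.065),(.23,.065)]
  for sg in (1,-1):
    for x,y in prof: P+= [(x,sg*y,0),(x,sg*y,.026)]
    P+=[(-.019,sg*.032,.07),(.045,sg*.032,.07),(.045,sg*.032,.026)]
  P+=[(.315,0,.022),(.315,0,.008)]
  crop(s,310,130,560,280,3.2,f"ov{int(th*1000)}",w2px(s,V+np.array(P)@panR(th).T))
```

```text
[0.47496873] [[ 1.  -0.5]
 [ 1.   0.4]
 [-0.5 -0.1]
 [ 0.1 -0.9]
 [ 1.1 -1.3]]
```

View pics/ov450.png

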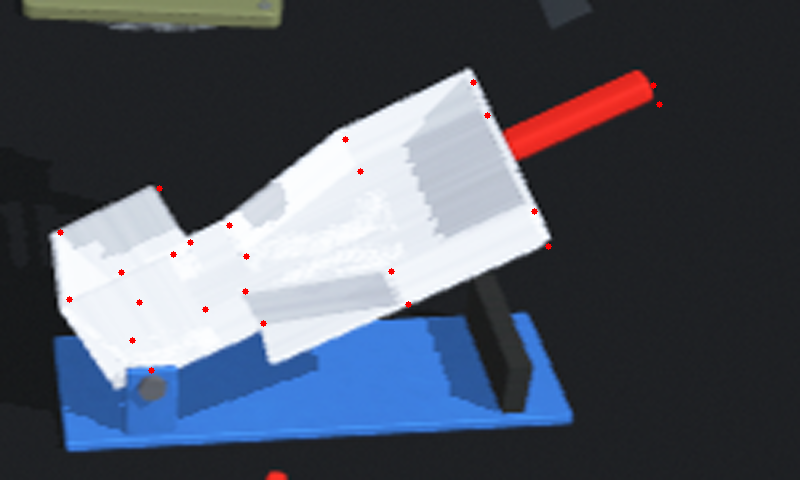

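View pics/ov476.png

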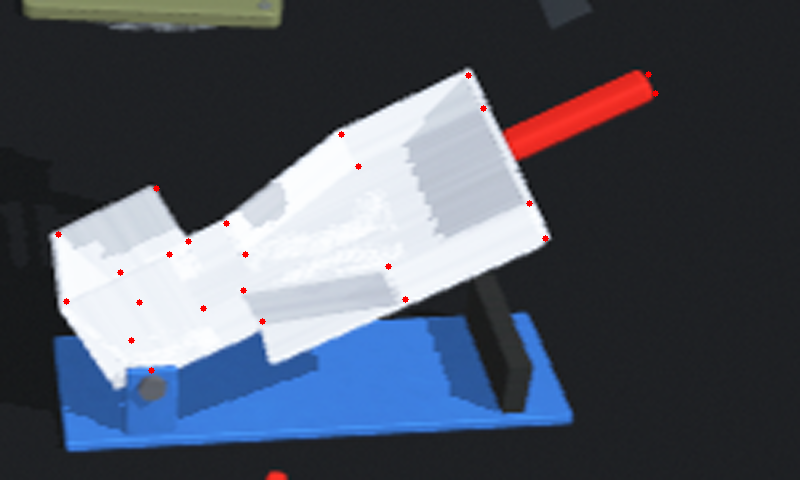

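```bash
cat >> h.py <<'E'
TH=.476
_r=np.load("rel.npz") if os.path.exists("rel.npz") else None
def scoop_now(s):
    M=R.from_quat(s["eef_rot"]).as_matrix(); return s["tool_pos"]+M@_r["prel"], M@_r["Rrel"]
def tcp_for(ps,Rs):
    M=Rs@_r["Rrel"].T; return ps-M@_r["prel"],M
def pan_scoop(xl,zl,a,y=0.,dyaw=0.):
    "tcp pose for lip at pan (xl,y,zl), pitch a"
    Rs=panR(TH)@R.from_euler("z",dyaw).as_matrix()@R.from_euler("y",a).as_matrix()
    ps=V+panR(TH)@np.array([xl,y,zl])-Rs@np.array([-.04,0,0]); return tcp_for(ps,Rs)
def lip_in_pan(s):
    p,Rs=scoop_now(s); P=panR(TH); l=P.T@(p+Rs@[-.04,0,0]-V); rv=R.from_matrix(P.T@Rs).as_rotvec()
    print("lip in pan mm",(l*1000).round(1),"rot in pan",rv.round(3)); return l,rv
def rows(s,wps):
    "print per-segment shift (units) & rotvec from measured through waypoints (p,M)"
    p0=s["tool_pos"];M0=R.from_quat(s["eef_rot"]).as_matrix()
    for p,M in wps:
        rv=R.from_matrix(M@M0.T).as_rotvec(); sh=(p-p0)/.04
        print("rv",rv.round(4).tolist(),"sh",sh.round(3).tolist(),"| norm",round(float(np.linalg.norm(rv)),3),round(float(np.linalg.norm(sh)),2)); p0,M0=p,M
E
python3 - <<'E'
from h import *
s=st(); lip_in_pan(s)
rows(s,[pan_scoop(.085,.1,-.06),pan_scoop(.075,.03,-.06),pan_scoop(.07,.004,-.06)])
E
```

```text
t 8.6 p [ 0.5959 -0.1797  0.243 ] q [ 0.619  0.67  -0.629  1.759  0.558  0.673  1.349] F [ 0.9  0.3 -1.6] op 0.22
toolx [ 0.206  0.009 -0.978] tooly [-0.055  0.998 -0.003]
lip in pan mm [-144.3  -87.6  188. ] rot in pan [0.344 0.394 1.429]
rv [0.3693, 0.462, -1.4196] sh [-1.231, 6.273, 1.387] | norm 1.538 6.54
rv [0.0, 0.0, 0.0] sh [-0.098, 0.571, -1.67] | norm 0.0 1.77
rv [0.0, 0.0, 0.0] sh [-0.032, 0.184, -0.635] | norm 0.0 0.66
```

>>> {"name": "play_rows", "arguments": {
  "targets": [
    [[0.0308,0.0385,-0.1183],[-0.1,0.4,0.5],255],
    [[0.0308,0.0385,-0.1183],[-0.1,0.52,0.5],255],
    [[0.0308,0.0385,-0.1183],[-0.1,0.52,0.4],255],
    [[0.0308,0.0385,-0.1183],[-0.1,0.52,0],255],
    [[0.0308,0.0385,-0.1183],[-0.1,0.52,0],255]
  ]
}}

```text
clock: 9.1
tool_pos: [0.5733, -0.0795, 0.2945]
eef_rot: [0.229, 0.677, -0.157, 0.681]
contact_force: [-0.6, 0.2, -2.0]
opening: 0.222
```

>>> {"name": "play_rows", "arguments": {
  "targets": [
    [[0.0308,0.0385,-0.1183],[-0.1,0.52,0],255],
    [[0.0308,0.0385,-0.1183],[-0.1,0.52,0],255],
    [[0.0308,0.0385,-0.1183],[-0.1,0.52,0],255],
    [[0.0308,0.0385,-0.1183],[-0.1,0.52,0],255],
    [[0.0308,0.0385,-0.1183],[-0.1,0.52,0],255]
  ]
}}

```text
clock: 9.6
tool_pos: [0.5531, 0.0243, 0.2937]
eef_rot: [0.45, 0.653, -0.319, 0.519]
contact_force: [-0.1, -0.2, -1.5]
opening: 0.221
```

>>> {"name": "play_rows", "arguments": {
  "targets": [
    [[0.0308,0.0385,-0.1183],[-0.1,0.52,0],255],
    [[0.0308,0.0385,-0.1183],[-0.1,0.6,0],255],
    [[0,0,0],[0,0,0],255]
  ]
}}

```text
clock: 9.9
tool_pos: [0.5441, 0.0708, 0.294]
eef_rot: [0.525, 0.626, -0.373, 0.44]
contact_force: [0.4, 0.3, -1.5]
opening: 0.222
```

Run:
```python
from h import *
s=st(); lip_in_pan(s)
rows(s,[pan_scoop(.08,.07,-.06),pan_scoop(.075,.03,-.06),pan_scoop(.07,.004,-.06)])
snap("scene","s7");snap("top","t7"); crop(load("s7"),300,60,560,270,3,"c7s"); crop(load("t7"),100,190,360,370,3,"c7t")
```

```text
t 9.9 p [0.5441 0.0708 0.294 ] q [ 0.239  0.592 -0.43   1.702 -0.134  0.916  0.125] F [ 0.4  0.3 -1.5] op 0.222
toolx [-0.062  0.329 -0.942] tooly [ 0.985  0.171 -0.005]
lip in pan mm [83.7  2.9 95.4] rot in pan [ 0.004 -0.068  0.001]
rv [-0.0073, -0.0042, -0.0023] sh [0.024, 0.24, -0.611] | norm 0.009 0.66
rv [0.0, 0.0, 0.0] sh [-0.059, 0.342, -0.946] | norm 0.0 1.01
rv [0.0, 0.0, 0.0] sh [-0.032, 0.184, -0.635] | norm 0.0 0.66
```

View pics/c7s.png

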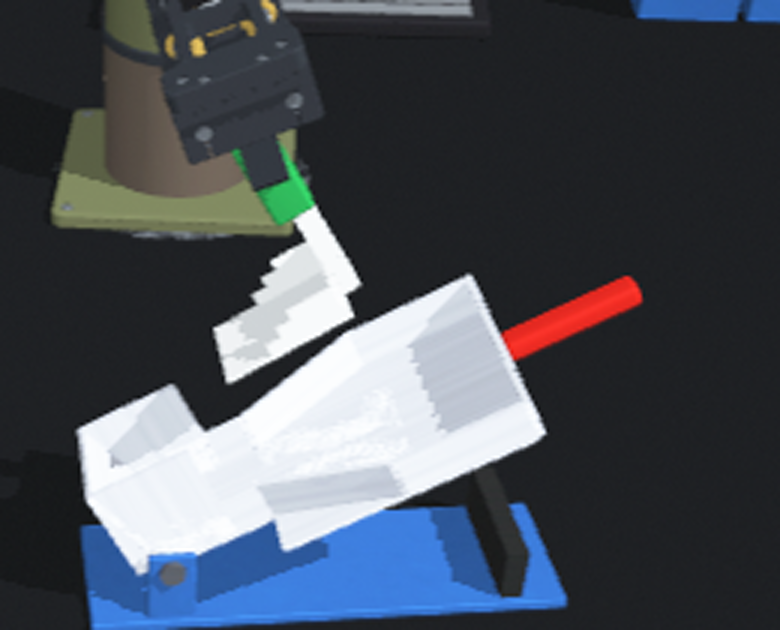

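View pics/c7t.png

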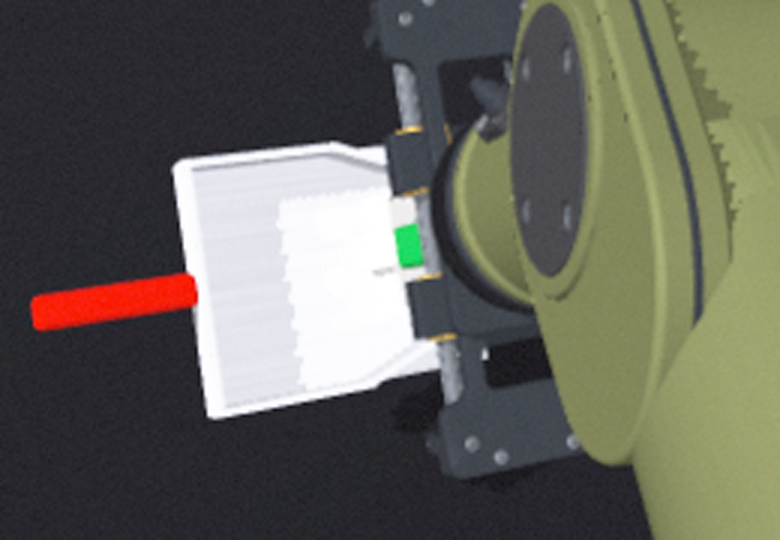

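```bash
cat >> h.py <<'E'
def overlay(cam,name,box,k,out,s):
    c=snap(cam,name); p,Rs=scoop_now(s)
    P=[(x,y,z) for x in(-.04,.04) for y in(-.0285,.0285) for z in(0,.002 if x<0 else .03)]+[(x,y,z) for x in(.028,.052) for y in(-.01,.01) for z in(.0625,.1175)]
    Q=[(0,.032,0),(0,-.032,0),(-.019,.032,.07),(-.019,-.032,.07),(.045,.032,.07),(.045,-.032,.07),(.07,.032,.026),(.07,-.032,.026),(.07,.032,0),(.07,-.032,0)]
    W=np.r_[p+np.array(P)@Rs.T, V+np.array(Q)@panR(TH).T]
    crop(c,*box,k,out,w2px(c,W))
E
python3 - <<'E'
from h import *
s=st(); overlay("scene","s8",(330,80,450,270),4,"c8",s)
crop(load("s8"),330,80,450,270,4,"c8n")
a=np.hstack([cv2.imread("pics/c8.png")[:600],cv2.imread("pics/c8n.png")[:600]])[:,:800]; cv2.imwrite("pics/c8b.png",cv2.resize(np.hstack([cv2.imread("pics/c8.png"),cv2.imread("pics/c8n.png")]),None,fx=.78,fy=.78))
E
```

```text
t 10.0 p [0.5455 0.0678 0.2943] q [ 0.241  0.591 -0.428  1.699 -0.131  0.917  0.128] F [ 0.1 -0.  -1.2] op 0.224
toolx [-0.059  0.326 -0.943] tooly [ 0.985  0.17  -0.002]
```

View pics/c8b.png

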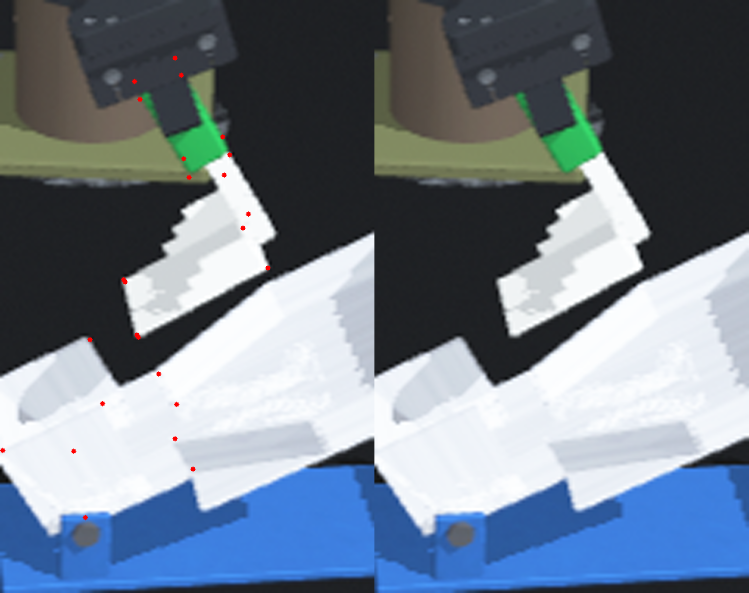

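Run:
```python
from h import *
s=st(); lip_in_pan(s)
rows(s,[pan_scoop(.075,.012,-.06)])
```

```text
t 10.05 p [0.546  0.0673 0.2945] q [ 0.242  0.591 -0.428  1.699 -0.131  0.917  0.128] F [ 1.  -0.4 -1.7] op 0.221
toolx [-0.058  0.326 -0.943] tooly [ 0.986  0.169 -0.002]
lip in pan mm [80.3  1.2 97.8] rot in pan [-0.    -0.064  0.001]
rv [-0.0045, -0.0002, -0.0009] sh [-0.116, 0.872, -1.971] | norm 0.005 2.16
```

>>> {"name": "play_rows", "arguments": {
  "targets": [
    [[0,0,0],[-0.04,0.3,-0.6],255],
    [[0,0,0],[-0.04,0.3,-0.6],255],
    [[0,0,0],[-0.02,0.15,-0.4],255],
    [[0,0,0],[-0.016,0.122,-0.371],255],
    [[0,0,0],[0,0,0],255]
  ]
}}

```text
clock: 10.55
tool_pos: [0.5403, 0.1027, 0.2147]
eef_rot: [0.525, 0.625, -0.374, 0.44]
contact_force: [0.5, 0.6, -1.9]
opening: 0.218
```

Run:
```python
from h import *
s=st(); lip_in_pan(s)
rows(s,[pan_scoop(.065,.002,-.05),pan_scoop(.055,.001,-.05)])
overlay("scene","s9",(330,120,450,270),4,"c9",s);overlay("top","t9",(200,220,330,320),4,"c9t",s)
```

```text
t 10.55 p [0.5403 0.1027 0.2147] q [ 0.172  0.688 -0.421  1.805 -0.119  0.703  0.099] F [ 0.5  0.6 -1.9] op 0.218
toolx [-0.061  0.327 -0.943] tooly [ 0.986  0.169 -0.005]
lip in pan mm [75.7  1.2 10.4] rot in pan [ 0.002 -0.066 -0.   ]
rv [-0.0152, -0.0049, -0.001] sh [0.038, -0.087, -0.318] | norm 0.016 0.33
rv [0.0, 0.0, 0.0] sh [0.036, -0.208, -0.137] | norm 0.0 0.25
```

View pics/c9.png

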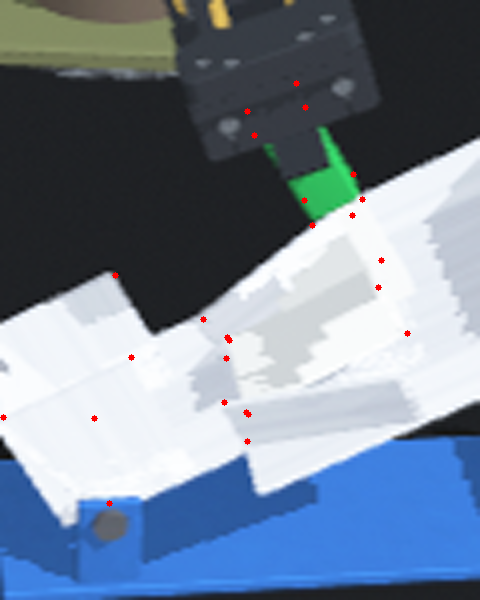

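View pics/c9t.png

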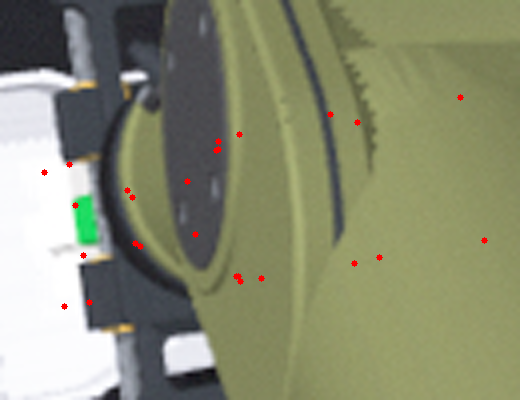

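>>> {"name": "play_rows", "arguments": {
  "targets": [
    [[-0.015,-0.005,-0.001],[0.038,-0.087,-0.2],255],
    [[0,0,0],[0.0,0,-0.12],255],
    [[0,0,0],[0.018,-0.104,-0.068],255],
    [[0,0,0],[0.018,-0.104,-0.068],255]
  ]
}}

```text
clock: 11.05
tool_pos: [0.5442, 0.0907, 0.198]
eef_rot: [0.524, 0.62, -0.377, 0.446]
contact_force: [-1.6, -0.3, 0.4]
opening: 0.218
```

Run:
```python
from h import *
s=st(); lip_in_pan(s)
rows(s,[pan_scoop(.045,.0,-.05),pan_scoop(.035,.0,-.05)])
overlay("scene","s10",(330,120,450,270),4,"c10",s)
```

```text
t 11.05 p [0.5442 0.0907 0.198 ] q [ 0.176  0.71  -0.406  1.815 -0.101  0.669  0.108] F [-1.6 -0.3  0.4] op 0.218
toolx [-0.052  0.313 -0.948] tooly [0.986 0.167 0.001]
lip in pan mm [55.4 -1.2  2.5] rot in pan [-0.003 -0.05   0.   ]
rv [-0.0002, 0.0031, 0.0012] sh [0.014, -0.204, -0.174] | norm 0.003 0.27
rv [0.0, 0.0, 0.0] sh [0.038, -0.219, -0.115] | norm 0.0 0.25
```

View pics/c10.png

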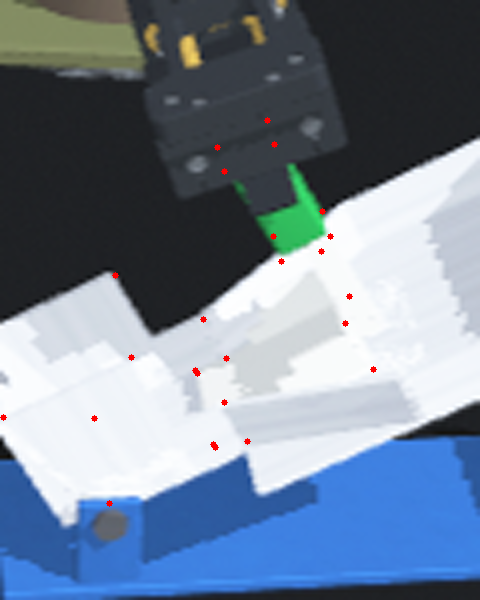

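>>> {"name": "play_rows", "arguments": {
  "targets": [
    [[0,0,0],[0.018,-0.11,-0.06],255],
    [[0,0,0],[0.018,-0.11,-0.06],255],
    [[0,0,0],[0.018,-0.11,-0.058],255],
    [[0,0,0],[0.018,-0.11,-0.058],255]
  ]
}}

```text
clock: 11.5
tool_pos: [0.5471, 0.0737, 0.1888]
eef_rot: [0.524, 0.62, -0.376, 0.446]
contact_force: [-2.6, 0.8, -0.2]
opening: 0.226
```

Run:
```python
from h import *
s=st(); lip_in_pan(s)
rows(s,[pan_scoop(.025,.0,-.05),pan_scoop(.015,.0,-.05)])
snap("wrist","w11"); snap("scene","s11"); crop(load("s11"),320,120,450,270,4,"c11")
```

```text
t 11.5 p [0.5471 0.0737 0.1888] q [ 0.206  0.728 -0.407  1.812 -0.093  0.665  0.135] F [-2.6  0.8 -0.2] op 0.226
toolx [-0.052  0.314 -0.948] tooly [0.986 0.167 0.001]
lip in pan mm [35.9 -1.3  2.2] rot in pan [-0.004 -0.051  0.001]
rv [-0.0013, 0.0032, 0.0012] sh [0.015, -0.216, -0.174] | norm 0.004 0.28
rv [0.0, 0.0, 0.0] sh [0.038, -0.219, -0.115] | norm 0.0 0.25
```

View pics/w11.png

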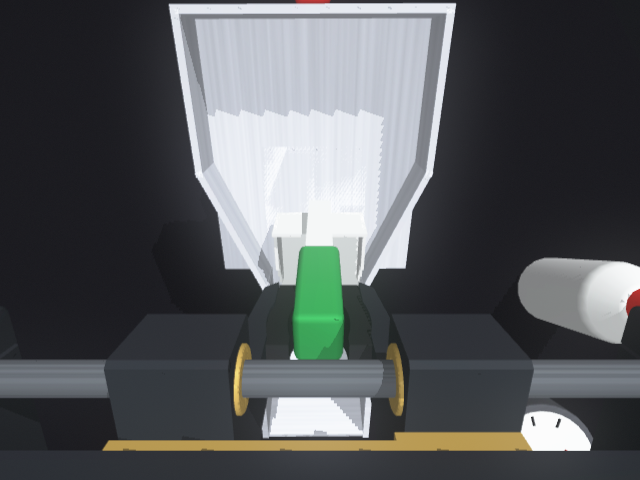

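View pics/c11.png

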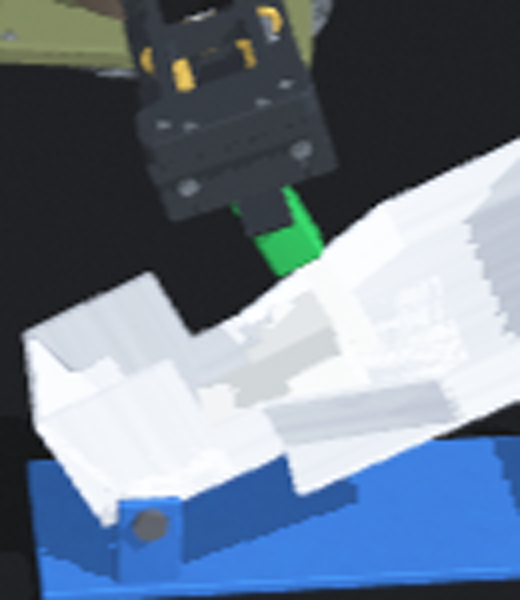

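>>> {"name": "play_rows", "arguments": {
  "targets": [
    [[0,0,0],[0.0,-0.11,-0.085],255],
    [[0,0,0],[0.016,-0.11,-0.07],255],
    [[0,0,0],[0.018,-0.11,-0.058],255],
    [[0,0,0],[0.018,-0.11,-0.058],255]
  ]
}}

```text
clock: 12.0
tool_pos: [0.5497, 0.0562, 0.1781]
eef_rot: [0.525, 0.62, -0.376, 0.447]
contact_force: [-0.5, 0.3, -1.7]
opening: 0.223
```

Run:
```python
from h import *
s=st(); lip_in_pan(s)
rows(s,[pan_scoop(.005,.0,-.05),pan_scoop(.0,.0,-.03)])
snap("wrist","w12");
```

```text
t 12.0 p [0.5497 0.0562 0.1781] q [ 0.236  0.748 -0.406  1.81  -0.084  0.656  0.162] F [-0.5  0.3 -1.7] op 0.223
toolx [-0.051  0.314 -0.948] tooly [0.986 0.167 0.002]
lip in pan mm [15.2 -1.1  0.7] rot in pan [-0.005 -0.051  0.001]
rv [-0.0014, 0.0044, 0.0012] sh [0.024, -0.217, -0.133] | norm 0.005 0.26
rv [-0.0197, -0.0034, -0.0] sh [0.008, -0.048, -0.069] | norm 0.02 0.08
```

>>> {"name": "play_rows", "arguments": {
  "targets": [
    [[0,0,0],[0.008,-0.07,-0.05],255],
    [[0,0,0],[0.008,-0.07,-0.045],255],
    [[0,0,0],[0.008,-0.07,-0.045],255],
    [[0,0,0],[0.006,-0.04,-0.025],255]
  ]
}}

```text
clock: 12.45
tool_pos: [0.5511, 0.046, 0.1715]
eef_rot: [0.525, 0.619, -0.376, 0.447]
contact_force: [-0.4, 1.0, -1.5]
opening: 0.224
```

Run:
```python
from h import *
s=st(); lip_in_pan(s)
rows(s,[pan_scoop(.002,.0,-.03),pan_scoop(.0,.004,-.0)])
snap("wrist","w12");snap("top","t12"); snap("scene","s12"); crop(load("s12"),320,150,420,260,6,"c12")
```

```text
t 12.45 p [0.5511 0.046  0.1715] q [ 0.252  0.76  -0.404  1.809 -0.078  0.652  0.177] F [-0.4  1.  -1.5] op 0.224
toolx [-0.05   0.314 -0.948] tooly [0.986 0.166 0.003]
lip in pan mm [ 3.  -0.7 -0.4] rot in pan [-0.005 -0.05   0.001]
rv [-0.0206, 0.0014, 0.0018] sh [-0.009, 0.036, -0.015] | norm 0.021 0.04
rv [-0.0296, -0.0051, 0.0] sh [-0.0, 0.003, 0.046] | norm 0.03 0.05
```

View pics/c12.png

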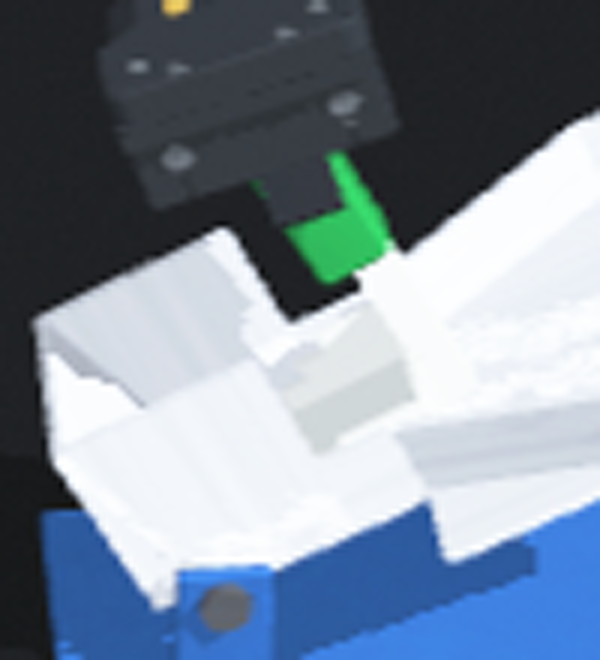

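View pics/w12.png

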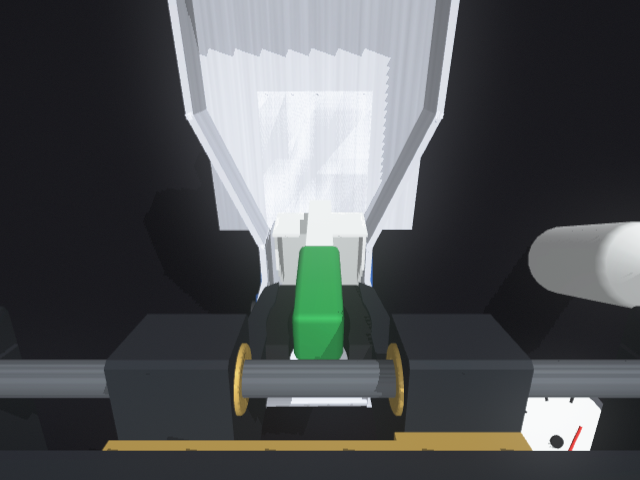

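View pics/t12.png

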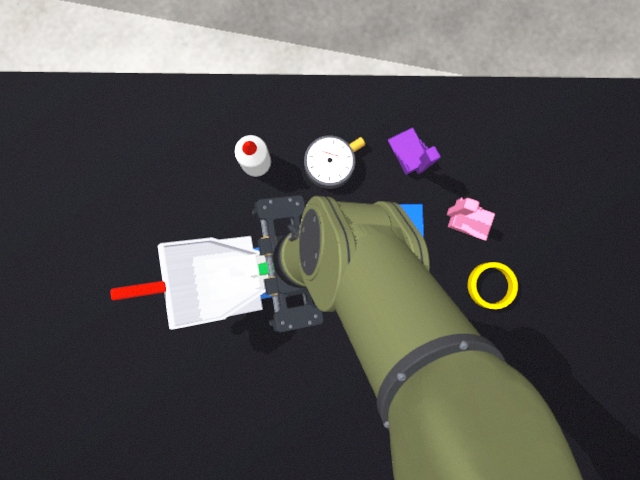

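Run:
```python
from h import *
s=st(); lip_in_pan(s)
W=[]
for a in [0,.06,.12,.18,.24,.30,.36,.42,.48,.54,.60,.66,.72]:
    z=.0015+.092*np.sin(max(a,0)); W.append(pan_scoop(-.259*z+.002,z,a)); 
rows(s,W)
```

```text
t 12.6 p [0.551  0.046  0.1716] q [ 0.252  0.76  -0.404  1.809 -0.078  0.652  0.177] F [ 0.1  0.5 -1.9] op 0.222
toolx [-0.051  0.314 -0.948] tooly [0.986 0.166 0.002]
lip in pan mm [ 3.1 -0.5 -0.3] rot in pan [-0.005 -0.05   0.001]
rv [-0.05, -0.004, 0.0017] sh [-0.017, 0.1, -0.007] | norm 0.05 0.1
rv [-0.0591, -0.0102, -0.0] sh [-0.015, 0.088, 0.058] | norm 0.06 0.11
rv [-0.0591, -0.0102, -0.0] sh [-0.015, 0.085, 0.047] | norm 0.06 0.1
rv [-0.0591, -0.0102, 0.0] sh [-0.014, 0.082, 0.035] | norm 0.06 0.09
rv [-0.0591, -0.0102, -0.0] sh [-0.013, 0.079, 0.024] | norm 0.06 0.08
rv [-0.0591, -0.0102, -0.0] sh [-0.013, 0.075, 0.012] | norm 0.06 0.08
rv [-0.0591, -0.0102, -0.0] sh [-0.012, 0.071, 0.0] | norm 0.06 0.07
rv [-0.0591, -0.0102, 0.0] sh [-0.011, 0.067, -0.011] | norm 0.06 0.07
rv [-0.0591, -0.0102, 0.0] sh [-0.011, 0.062, -0.023] | norm 0.06 0.07
rv [-0.0591, -0.0102, -0.0] sh [-0.01, 0.057, -0.035] | norm 0.06 0.07
rv [-0.0591, -0.0102, 0.0] sh [-0.009, 0.053, -0.046] | norm 0.06 0.07
rv [-0.0591, -0.0102, 0.0] sh [-0.008, 0.047, -0.058] | norm 0.06 0.08
rv [-0.0591, -0.0102, -0.0] sh [-0.007, 0.042, -0.069] | norm 0.06 0.08
```

>>> {"name": "play_rows", "arguments": {
  "targets": [
    [[-0.025,-0.002,0.001],[-0.008,0.05,0.005],255],
    [[-0.025,-0.002,0.001],[-0.008,0.05,0],255],
    [[-0.0295,-0.0051,0],[-0.0075,0.044,0.029],255],
    [[-0.0295,-0.0051,0],[-0.0075,0.044,0.029],255],
    [[-0.0295,-0.0051,0],[-0.0075,0.0425,0.024],255]
  ]
}}

```text
clock: 13.1
tool_pos: [0.5489, 0.057, 0.1756]
eef_rot: [0.495, 0.588, -0.413, 0.489]
contact_force: [-0.9, 0.8, -2.2]
opening: 0.224
```

Run:
```python
from h import *
s=st(); lip_in_pan(s)
```

```text
t 13.1 p [0.5489 0.057  0.1756] q [ 0.084  0.711 -0.278  1.833 -0.004  0.627  0.044] F [-0.9  0.8 -2.2] op 0.224
toolx [-0.033  0.178 -0.983] tooly [ 0.985  0.17  -0.002]
lip in pan mm [1.4 0.1 9.9] rot in pan [0.001 0.091 0.002]
```

>>> {"name": "play_rows", "arguments": {
  "targets": [
    [[-0.0295,-0.0051,0],[-0.0075,0.0425,0.024],255],
    [[-0.0295,-0.0051,0],[-0.007,0.041,0.018],255],
    [[-0.0295,-0.0051,0],[-0.007,0.041,0.018],255],
    [[-0.0295,-0.0051,0],[-0.0065,0.0395,0.012],255],
    [[-0.0295,-0.0051,0],[-0.0065,0.0395,0.012],255]
  ]
}}

```text
clock: 13.6
tool_pos: [0.5476, 0.0654, 0.179]
eef_rot: [0.463, 0.55, -0.448, 0.532]
contact_force: [-0.5, 0.6, -1.7]
opening: 0.223
```

Run:
```python
from h import *
s=st(); lip_in_pan(s)
snap("scene","s13"); crop(load("s13"),320,130,420,260,6,"c13")
```

```text
t 13.6 p [0.5476 0.0654 0.179 ] q [-0.104  0.682 -0.132  1.852  0.087  0.614 -0.106] F [-0.5  0.6 -1.7] op 0.223
toolx [-0.007  0.033 -0.999] tooly [ 0.985  0.17  -0.001]
lip in pan mm [-1.7 -0.1 23.5] rot in pan [0.    0.24  0.003]
```

View pics/c13.png

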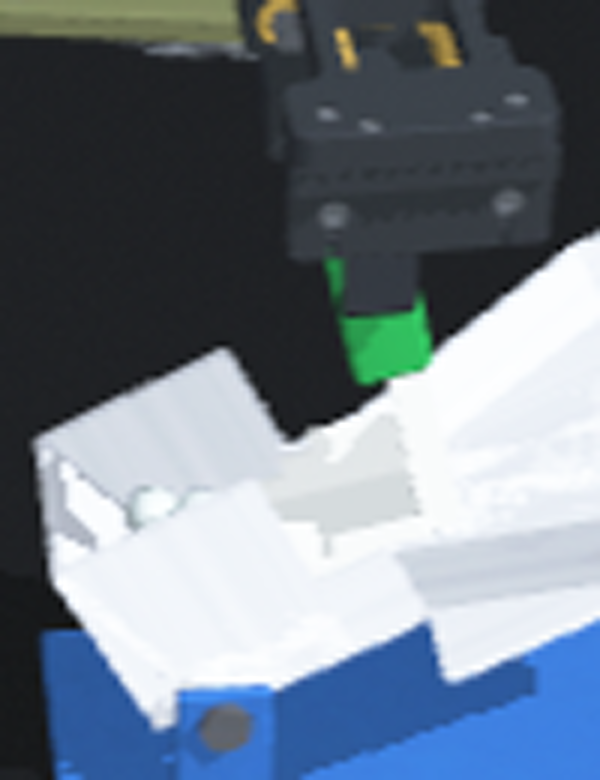

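Run:
```python
from h import *
s=st(); lip_in_pan(s)
W=[]
for a in [.30,.36,.42,.48,.54,.60,.66,.72]:
    z=.002+.092*np.sin(max(a,0)); W.append(pan_scoop(-.259*z+.0022,z,a)); 
rows(s,W)
```

```text
t 13.65 p [0.5474 0.0674 0.1792] q [-0.106  0.681 -0.133  1.852  0.087  0.614 -0.107] F [-1.2  1.8 -3.3] op 0.222
toolx [-0.007  0.033 -0.999] tooly [ 0.985  0.173 -0.001]
lip in pan mm [ 0.2 -0.5 22.7] rot in pan [0.001 0.24  0.005]
rv [-0.0594, -0.0094, -0.0055] sh [0.003, -0.03, -0.01] | norm 0.06 0.03
rv [-0.0591, -0.0102, -0.0] sh [-0.012, 0.071, 0.0] | norm 0.06 0.07
rv [-0.0591, -0.0102, 0.0] sh [-0.011, 0.067, -0.011] | norm 0.06 0.07
rv [-0.0591, -0.0102, 0.0] sh [-0.011, 0.062, -0.023] | norm 0.06 0.07
rv [-0.0591, -0.0102, -0.0] sh [-0.01, 0.057, -0.035] | norm 0.06 0.07
rv [-0.0591, -0.0102, 0.0] sh [-0.009, 0.053, -0.046] | norm 0.06 0.07
rv [-0.0591, -0.0102, 0.0] sh [-0.008, 0.047, -0.058] | norm 0.06 0.08
rv [-0.0591, -0.0102, -0.0] sh [-0.007, 0.042, -0.069] | norm 0.06 0.08
```

>>> {"name": "play_rows", "arguments": {
  "targets": [
    [[-0.0295,-0.005,-0.001],[0.002,-0.01,0],255],
    [[-0.0295,-0.005,-0.001],[0.0,0.02,0],255],
    [[-0.0295,-0.0051,0],[-0.006,0.0355,0],255],
    [[-0.0295,-0.0051,0],[-0.006,0.0355,0],255],
    [[-0.0295,-0.0051,0],[-0.0055,0.0335,-0.005],255]
  ]
}}

```text
clock: 14.15
tool_pos: [0.547, 0.0695, 0.1786]
eef_rot: [0.429, 0.508, -0.482, 0.57]
contact_force: [1.2, 0.2, -3.2]
opening: 0.219
```

>>> {"name": "play_rows", "arguments": {
  "targets": [
    [[-0.0295,-0.0051,0],[-0.0055,0.0335,-0.005],255],
    [[-0.0295,-0.0051,0],[-0.0055,0.031,-0.011],255],
    [[-0.0295,-0.0051,0],[-0.0055,0.031,-0.011],255],
    [[-0.0295,-0.0051,0],[-0.005,0.0285,-0.017],255],
    [[-0.0295,-0.0051,0],[-0.005,0.0285,-0.017],255]
  ]
}}

```text
clock: 14.65
tool_pos: [0.546, 0.0759, 0.1761]
eef_rot: [0.392, 0.464, -0.513, 0.607]
contact_force: [-0.6, 0.3, -2.5]
opening: 0.22
```

Run:
```python
from h import *
s=st(); lip_in_pan(s)
snap("scene","s14"); crop(load("s14"),320,130,420,260,6,"c14")
```

```text
t 14.65 p [0.546  0.0759 0.1761] q [-0.466  0.713  0.155  1.865  0.271  0.635 -0.401] F [-0.6  0.3 -2.5] op 0.22
toolx [ 0.044 -0.258 -0.965] tooly [ 0.986  0.167 -0.   ]
lip in pan mm [-11.   -0.3  49.4] rot in pan [-0.001  0.538  0.   ]
```

View pics/c14.png

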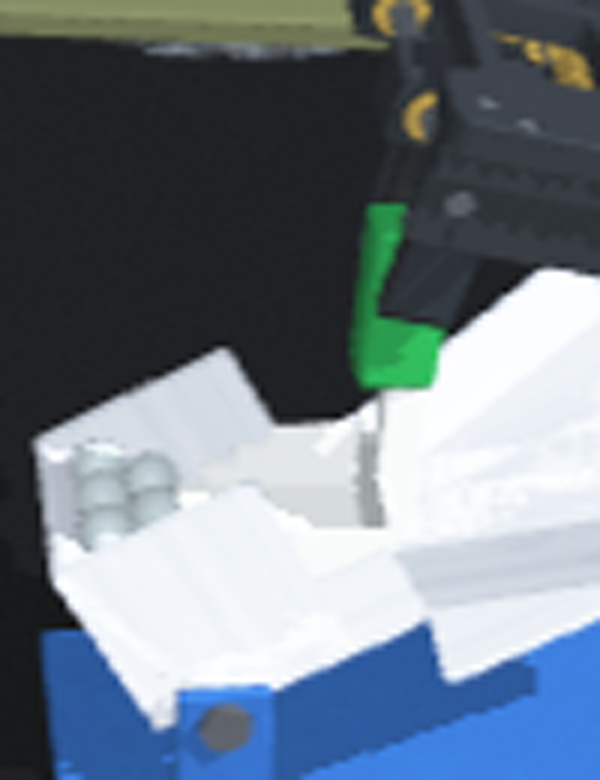

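>>> {"name": "play_rows", "arguments": {
  "targets": [
    [[-0.0295,-0.0051,0],[-0.0045,0.0265,-0.023],255],
    [[-0.0295,-0.0051,0],[-0.0045,0.0265,-0.023],255],
    [[-0.0295,-0.0051,0],[-0.004,0.024,-0.027],255],
    [[-0.0295,-0.0051,0],[-0.004,0.024,-0.027],255],
    [[-0.0295,-0.0051,0],[-0.004,0.021,-0.03],255]
  ]
}}

```text
clock: 15.2
tool_pos: [0.5453, 0.0804, 0.1707]
eef_rot: [0.353, 0.417, -0.54, 0.64]
contact_force: [-0.9, -0.1, -2.1]
opening: 0.22
```

>>> {"name": "play_rows", "arguments": {
  "targets": [
    [[-0.0295,-0.0051,0],[-0.0035,0.021,-0.03],255],
    [[0,0,0],[0,0,0],255],
    [[0,0,0],[0,0,0],255]
  ]
}}

```text
clock: 15.5
tool_pos: [0.545, 0.0805, 0.1694]
eef_rot: [0.345, 0.408, -0.546, 0.646]
contact_force: [0.4, 0.5, -2.6]
opening: 0.218
```

Run:
```python
from h import *
s=st(); lip_in_pan(s)
snap("scene","s15"); crop(load("s15"),320,130,420,260,6,"c15")
```

```text
t 15.5 p [0.545  0.0805 0.1694] q [-0.648  0.782  0.298  1.857  0.358  0.673 -0.552] F [ 0.4  0.5 -2.6] op 0.218
toolx [ 0.071 -0.424 -0.903] tooly [ 0.986  0.166 -0.   ]
lip in pan mm [-15.4   0.1  63.4] rot in pan [-0.     0.718 -0.001]
```

View pics/c15.png

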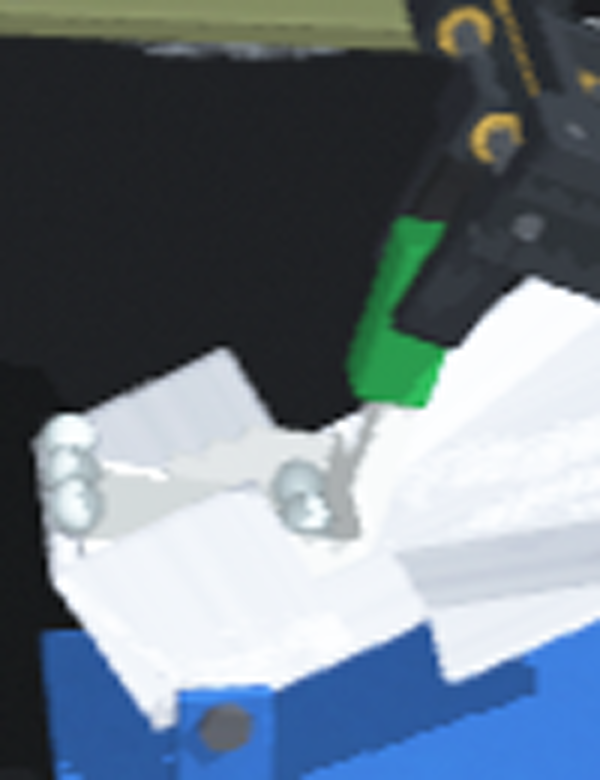

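>>> {"name": "play_rows", "arguments": {
  "targets": [
    [[0,0,0],[0.005,-0.03,-0.015],255],
    [[0,0,0],[0.005,-0.03,-0.015],255],
    [[0,0,0],[0,0,0],255]
  ]
}}

```text
clock: 15.85
tool_pos: [0.5456, 0.0774, 0.1684]
eef_rot: [0.345, 0.408, -0.546, 0.645]
contact_force: [0.4, 0.4, -2.3]
opening: 0.217
```

Run:
```python
from h import *
s=st(); lip_in_pan(s)
snap("scene","s16"); crop(load("s16"),320,130,420,260,6,"c16")
```

```text
t 15.85 p [0.5456 0.0774 0.1684] q [-0.643  0.784  0.299  1.859  0.36   0.668 -0.551] F [ 0.4  0.4 -2.3] op 0.217
toolx [ 0.071 -0.424 -0.903] tooly [ 0.986  0.165 -0.   ]
lip in pan mm [-18.6   0.2  63.9] rot in pan [-0.001  0.718 -0.002]
```

View pics/c16.png

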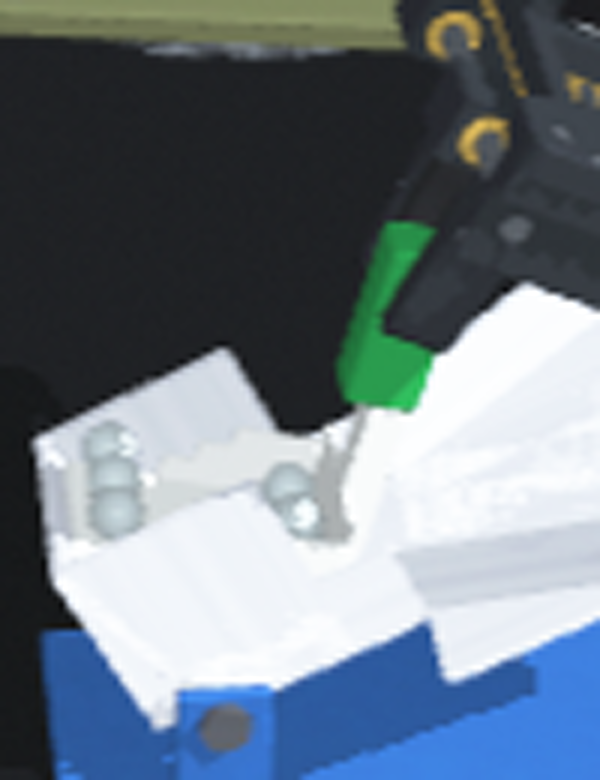

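>>> {"name": "play_rows", "arguments": {
  "targets": [
    [[0,0,0],[0,0,0],255],
    [[0,0,0],[0,0,0],255],
    [[0,0,0],[0,0,0],255]
  ]
}}

```text
clock: 16.2
tool_pos: [0.5454, 0.0777, 0.1682]
eef_rot: [0.345, 0.408, -0.546, 0.645]
contact_force: [-0.4, 0.1, -2.3]
opening: 0.224
```

Run:
```python
from h import *
s=st(); lip_in_pan(s)
snap("scene","s17"); crop(load("s17"),320,130,420,260,6,"c17"); snap("wrist","w17");snap("top","t17")
```

```text
t 16.2 p [0.5454 0.0777 0.1682] q [-0.644  0.784  0.299  1.859  0.361  0.668 -0.551] F [-0.4  0.1 -2.3] op 0.224
toolx [ 0.071 -0.424 -0.903] tooly [ 0.986  0.166 -0.001]
lip in pan mm [-18.5   0.3  63.7] rot in pan [-0.     0.718 -0.001]
```

View pics/c17.png

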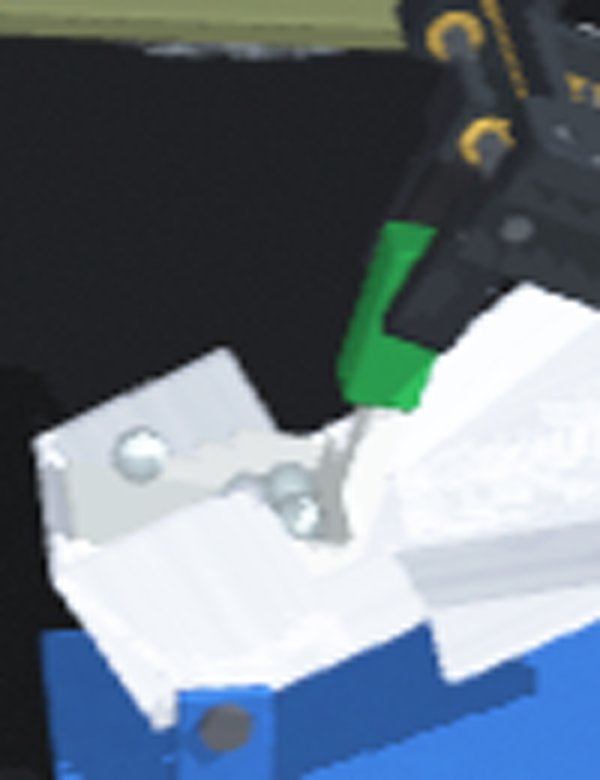

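View pics/w17.png

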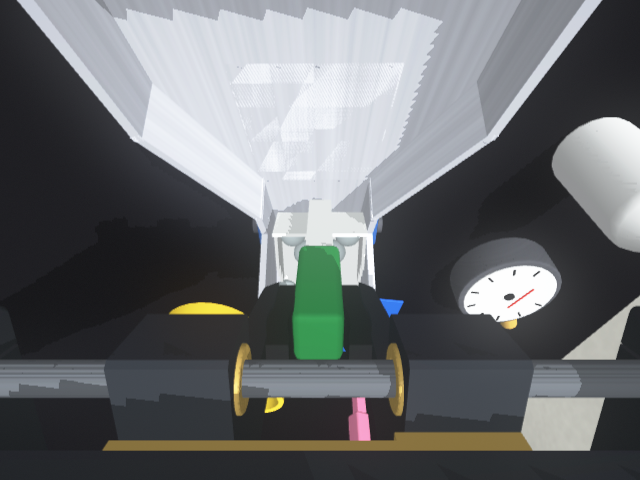

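View pics/t17.png

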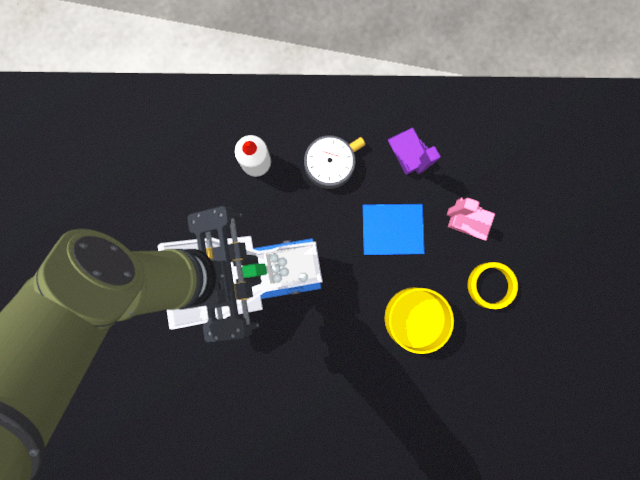

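Run:
```python
from h import *
crop(load("t17"),235,225,335,305,8,"c17t")
```

```text
(no output)
```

View pics/c17t.png

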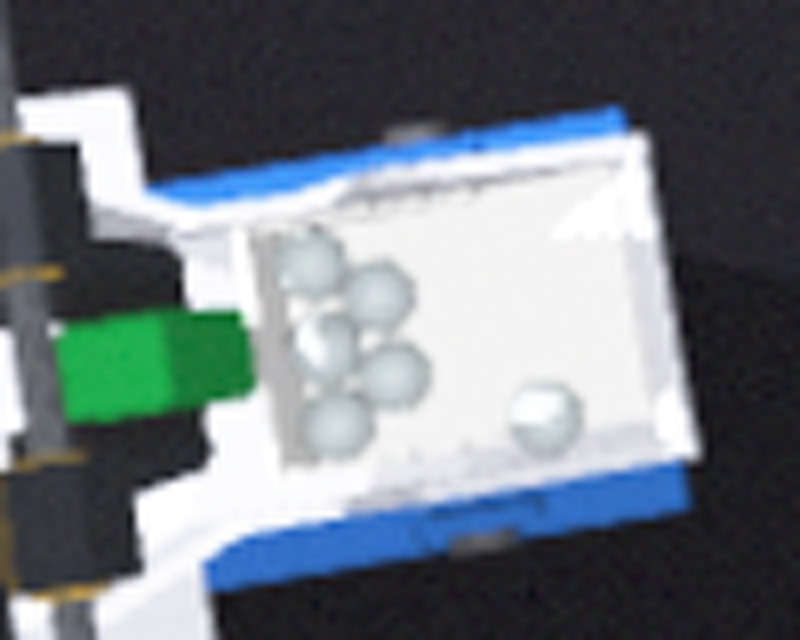

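>>> {"name": "play_rows", "arguments": {
  "targets": [
    [[-0.0025,0.0143,-0.0036],[0,0,0],255],
    [[-0.0025,0.0143,-0.0036],[0.025,0.004,0],255],
    [[-0.0025,0.0143,-0.0036],[0.036,0.006,0.02],255],
    [[-0.0025,0.0143,-0.0036],[0.036,0.006,0.02],255],
    [[0,0,0],[0,0,0],255]
  ]
}}

```text
clock: 16.85
tool_pos: [0.5503, 0.0785, 0.1699]
eef_rot: [0.329, 0.421, -0.562, 0.631]
contact_force: [0.4, 0.3, -1.8]
opening: 0.22
```

Run:
```python
from h import *
s=st(); lip_in_pan(s)
snap("top","t18"); crop(load("t18"),235,225,335,305,8,"c18t")
```

```text
t 16.85 p [0.5503 0.0785 0.1699] q [-0.609  0.799  0.265  1.787  0.328  0.77  -0.5  ] F [ 0.4  0.3 -1.8] op 0.22
toolx [ 0.014 -0.433 -0.901] tooly [ 0.987  0.151 -0.058]
lip in pan mm [-17.6   1.   65.3] rot in pan [ 0.056  0.718 -0.023]
```

View pics/c18t.png

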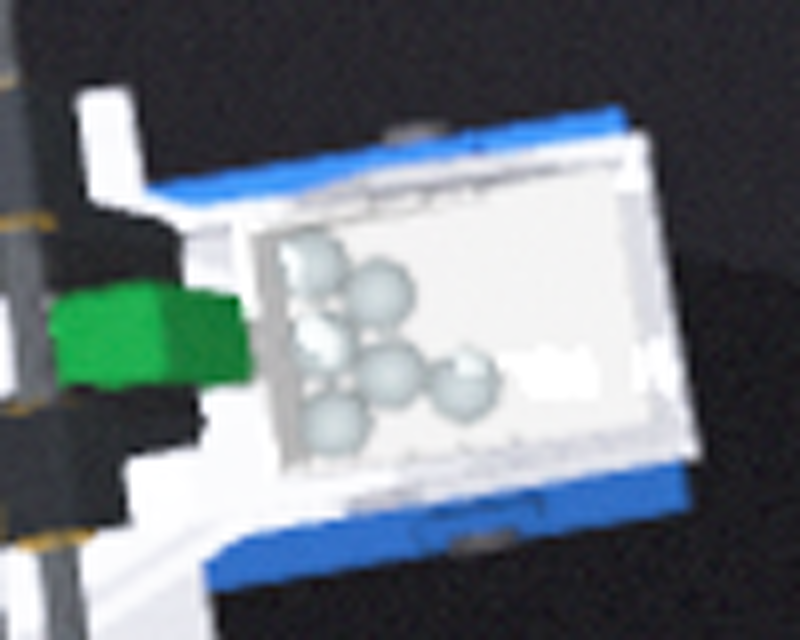

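>>> {"name": "play_rows", "arguments": {
  "targets": [
    [[0,0,0],[0,0,0.1],255],
    [[0,0,0],[0,0,0.2],255],
    [[-0.02,-0.0035,0],[0,0.02,0.3],255],
    [[-0.025,-0.004,0],[0,0.02,0.4],255],
    [[-0.025,-0.004,0],[0,0.02,0.4],255]
  ]
}}

```text
clock: 17.4
tool_pos: [0.5492, 0.0808, 0.2271]
eef_rot: [0.309, 0.397, -0.575, 0.645]
contact_force: [0.3, 0.7, -3.1]
opening: 0.221
```

Run:
```python
from h import *
s=st(); lip_in_pan(s)
snap("scene","s19"); crop(load("s19"),310,100,440,260,5,"c19"); 
snap("top","t19"); crop(load("t19"),225,225,345,315,6,"c19t")
```

```text
t 17.4 p [0.5492 0.0808 0.2271] q [-0.669  0.741  0.306  1.74   0.352  0.914 -0.506] F [ 0.3  0.7 -3.1] op 0.221
toolx [ 0.023 -0.496 -0.868] tooly [ 0.988  0.147 -0.057]
lip in pan mm [  9.7   1.9 124.1] rot in pan [ 0.056  0.79  -0.025]
```

View pics/c19.png

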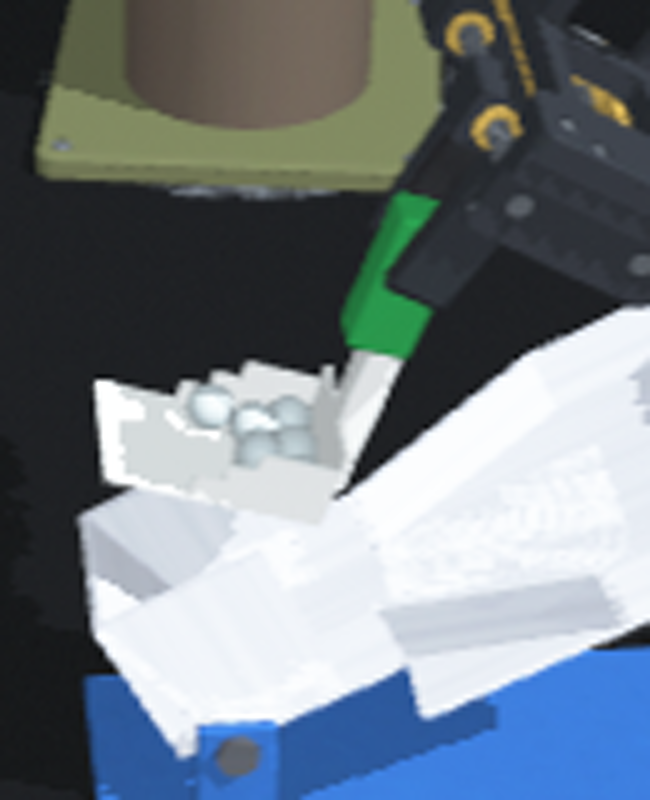

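View pics/c19t.png

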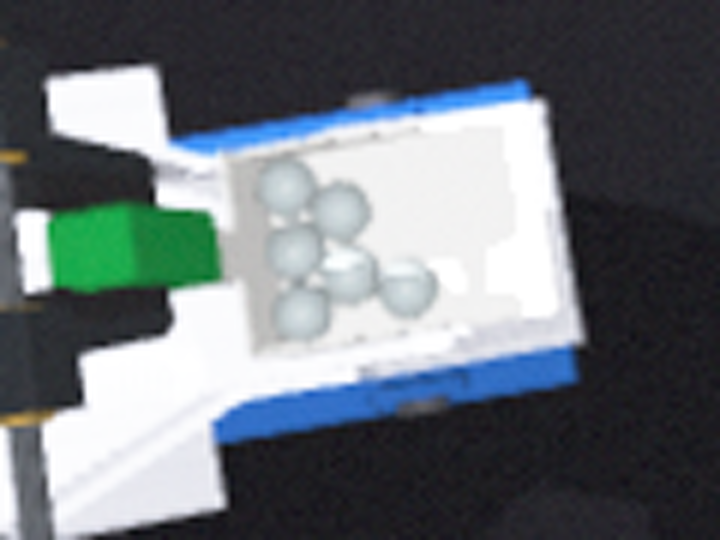

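```bash
cat >> h.py <<'E'
TUB=np.array([.4585,-.2165])
def w_scoop(lip,yaw,pitch):
    "pitch>0 mouth up; yaw: heading of scoop x"
    Rs=R.from_euler("z",yaw).as_matrix()@R.from_euler("y",pitch).as_matrix()
    return tcp_for(np.array(lip)-Rs@np.array([-.04,0,0]),Rs)
E
python3 - <<'E'
from h import *
s=st()
m=-panR(0)[:2,0]; L=TUB-.02*m; print(m,L)
p,Rs=scoop_now(s); print("lip now",p+Rs@[-.04,0,0],"pitch",np.arcsin(-Rs[2,0]))
rows(s,[w_scoop([*L,.13],PY,.3),w_scoop([*L,.085],PY,.25)])
E
```

```text
t 17.5 p [0.5503 0.0822 0.2276] q [-0.67   0.74   0.305  1.739  0.352  0.912 -0.506] F [-0.6 -0.  -3.2] op 0.222
toolx [ 0.027 -0.494 -0.869] tooly [ 0.987  0.149 -0.054]
[ 0.16938308 -0.98555029] [ 0.45511234 -0.19678899]
lip now [ 0.56324069 -0.02473048  0.16051552] pitch 0.311879238821746
rv [0.0207, -0.0506, 0.0177] sh [-2.836, -4.344, -0.728] | norm 0.057 5.24
rv [0.0493, 0.0085, -0.0] sh [0.015, -0.088, -0.994] | norm 0.05 1.0
```

>>> {"name": "play_rows", "arguments": {
  "targets": [
    [[0.002,-0.005,0.0018],[-0.08,-0.12,0.15],255],
    [[0.002,-0.005,0.0018],[-0.18,-0.26,0.15],255],
    [[0.002,-0.005,0.0018],[-0.28,-0.42,0],255],
    [[0.002,-0.005,0.0018],[-0.32,-0.5,0],255],
    [[0.002,-0.005,0.0018],[-0.32,-0.5,0],255]
  ]
}}

```text
clock: 18.0
tool_pos: [0.5008, 0.0072, 0.2378]
eef_rot: [0.318, 0.393, -0.567, 0.65]
contact_force: [0.8, -0.9, -1.8]
opening: 0.224
```

>>> {"name": "play_rows", "arguments": {
  "targets": [
    [[0.002,-0.005,0.0018],[-0.32,-0.5,0],255],
    [[0.002,-0.005,0.0018],[-0.32,-0.5,0],255],
    [[0.002,-0.005,0.0018],[-0.32,-0.5,0],255],
    [[0.002,-0.005,0.0018],[-0.28,-0.42,-0.2],255],
    [[0.002,-0.005,0.0018],[-0.2,-0.3,-0.3],255]
  ]
}}

```text
clock: 18.5
tool_pos: [0.4426, -0.082, 0.2183]
eef_rot: [0.328, 0.389, -0.558, 0.656]
contact_force: [0.1, 0.2, -3.0]
opening: 0.221
```

>>> {"name": "play_rows", "arguments": {
  "targets": [
    [[0,0,0],[-0.13,-0.2,-0.3],255],
    [[0,0,0],[-0.08,-0.12,-0.1],255],
    [[0,0,0],[0,0,0],255]
  ]
}}

```text
clock: 18.8
tool_pos: [0.4348, -0.0938, 0.2017]
eef_rot: [0.326, 0.39, -0.558, 0.656]
contact_force: [-0.1, -1.0, -2.2]
opening: 0.219
```

Run:
```python
from h import *
s=st()
m=-panR(0)[:2,0]; L=TUB-.02*m
p,Rs=scoop_now(s); print("lip now",p+Rs@[-.04,0,0],L,"pitch",np.arcsin(-Rs[2,0]))
W=[w_scoop([*L,z],PY,a) for z,a in [(.085,.25),(.075,.15),(.07,.05),(.07,-.05),(.07,-.15),(.07,-.25),(.07,-.35),(.07,-.45),(.07,-.55),(.07,-.65),(.07,-.75),(.07,-.85)]]
rows(s,W)
snap("scene","s20"); crop(load("s20"),170,60,330,250,4,"c20"); snap("top","t20")
```

```text
t 18.8 p [ 0.4348 -0.0938  0.2017] q [-0.57   0.659  0.512  2.276  0.647  0.336 -0.605] F [-0.1 -1.  -2.2] op 0.219
toolx [ 0.073 -0.478 -0.875] tooly [ 0.986  0.164 -0.007]
lip now [ 0.45232796 -0.19935975  0.13350696] [ 0.45511234 -0.19678899] pitch 0.30257991386929756
rv [0.0529, 0.0023, 0.0031] sh [0.066, -0.031, -1.074] | norm 0.053 1.08
rv [0.0986, 0.0169, 0.0] sh [0.033, -0.194, -0.002] | norm 0.1 0.2
rv [0.0986, 0.0169, -0.0] sh [0.037, -0.218, 0.103] | norm 0.1 0.24
rv [0.0986, 0.0169, 0.0] sh [0.041, -0.239, 0.204] | norm 0.1 0.32
rv [0.0986, 0.0169, 0.0] sh [0.044, -0.258, 0.179] | norm 0.1 0.32
rv [0.0986, 0.0169, -0.0] sh [0.047, -0.274, 0.152] | norm 0.1 0.32
rv [0.0986, 0.0169, -0.0] sh [0.049, -0.288, 0.124] | norm 0.1 0.32
rv [0.0986, 0.0169, 0.0] sh [0.051, -0.298, 0.094] | norm 0.1 0.32
rv [0.0986, 0.0169, -0.0] sh [0.053, -0.306, 0.063] | norm 0.1 0.32
rv [0.0986, 0.0169, 0.0] sh [0.053, -0.311, 0.032] | norm 0.1 0.32
rv [0.0986, 0.0169, -0.0] sh [0.054, -0.312, 0.0] | norm 0.1 0.32
rv [0.0986, 0.0169, 0.0] sh [0.053, -0.311, -0.032] | norm 0.1 0.32
```

View pics/c20.png

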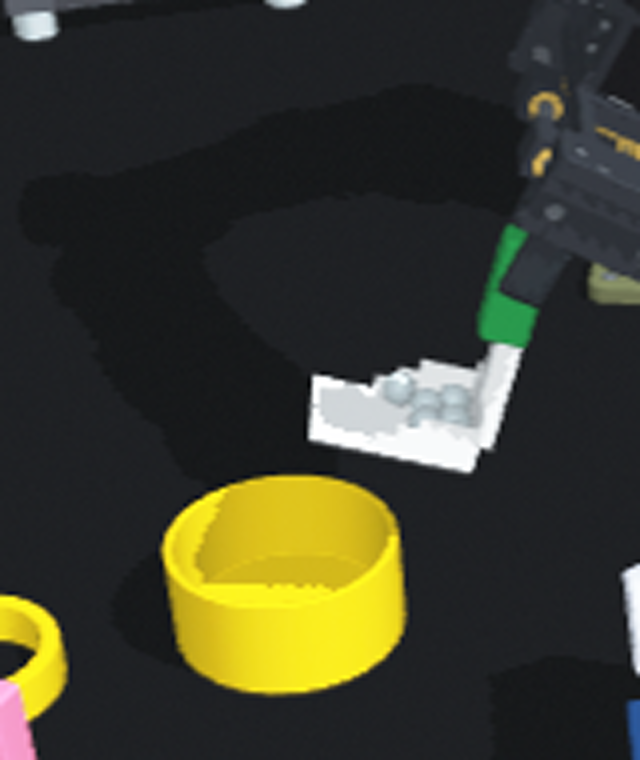

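View pics/t20.png

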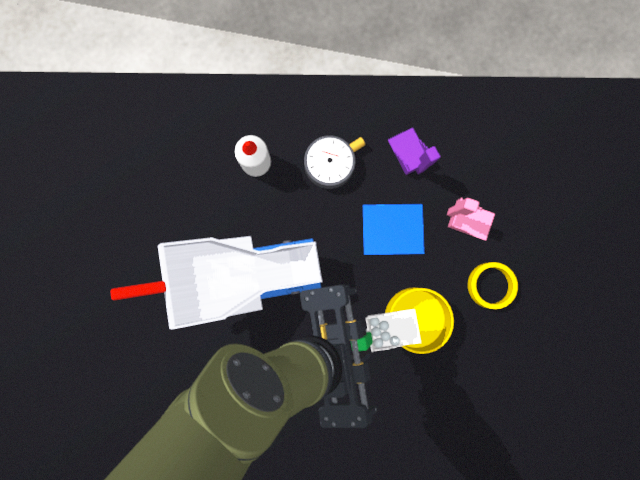

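>>> {"name": "play_rows", "arguments": {
  "targets": [
    [[0.0265,0.001,0.0015],[0.033,-0.015,-0.5],255],
    [[0.0265,0.001,0.0015],[0.033,-0.015,-0.57],255],
    [[0.0986,0.0169,0],[0.033,-0.194,0],255],
    [[0.0986,0.0169,0],[0.037,-0.218,0.103],255],
    [[0.0986,0.0169,0],[0.041,-0.239,0.204],255]
  ]
}}

```text
clock: 19.4
tool_pos: [0.4429, -0.1165, 0.1676]
eef_rot: [0.411, 0.489, -0.496, 0.588]
contact_force: [0.1, 0.0, -3.3]
opening: 0.224
```

>>> {"name": "play_rows", "arguments": {
  "targets": [
    [[0.0986,0.0169,0],[0.044,-0.258,0.179],255],
    [[0.0986,0.0169,0],[0.047,-0.274,0.152],255],
    [[0.0986,0.0169,0],[0.049,-0.288,0.124],255],
    [[0.0986,0.0169,0],[0.051,-0.298,0.094],255],
    [[0.0986,0.0169,0],[0.053,-0.306,0.063],255]
  ]
}}

```text
clock: 19.9
tool_pos: [0.452, -0.1733, 0.1909]
eef_rot: [0.517, 0.614, -0.385, 0.455]
contact_force: [0.8, 0.2, -3.1]
opening: 0.216
```

Run:
```python
from h import *
s=st()
m=-panR(0)[:2,0]; L=TUB-.02*m
p,Rs=scoop_now(s); print("lip now",p+Rs@[-.04,0,0],L,"pitch",np.arcsin(-Rs[2,0]))
snap("scene","s21"); crop(load("s21"),170,60,330,250,4,"c21")
```

```text
t 19.9 p [ 0.452  -0.1733  0.1909] q [ 0.776  0.723 -0.583  1.881  0.161  0.771  0.336] F [ 0.8  0.2 -3.1] op 0.216
toolx [-0.051  0.284 -0.957] tooly [ 0.986  0.168 -0.003]
lip now [ 0.45651877 -0.1987045   0.06664489] [ 0.45511234 -0.19678899] pitch -0.49575197498228085
```

View pics/c21.png

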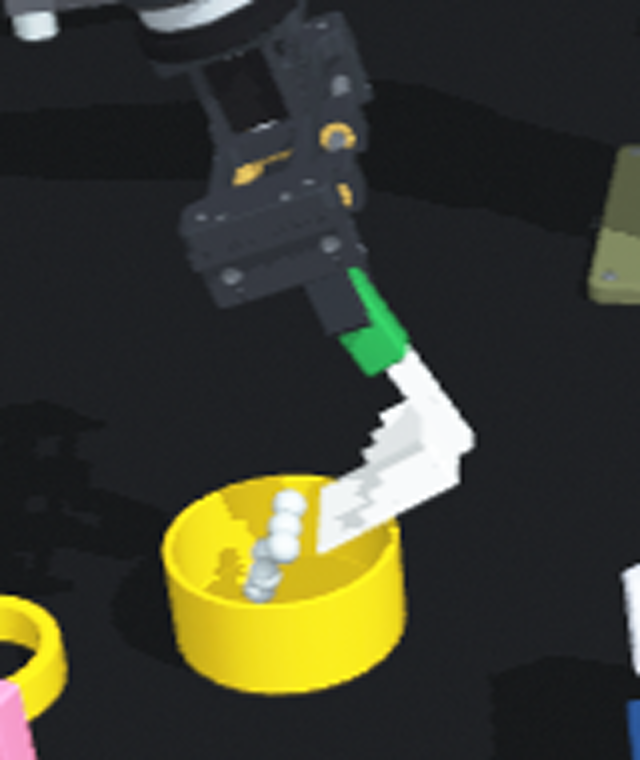

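Balls are pouring into the tub; tilt a bit further and wait.

>>> {"name": "play_rows", "arguments": {
  "targets": [
    [[0.0986,0.0169,0],[0.053,-0.311,0.05],255],
    [[0.0986,0.0169,0],[0.054,-0.312,0.03],255],
    [[0,0,0],[0,0,0],255],
    [[0,0,0],[0,0,0],255],
    [[0,0,0],[0,0,0],255]
  ]
}}

```text
clock: 20.45
tool_pos: [0.4557, -0.1954, 0.193]
eef_rot: [0.55, 0.657, -0.333, 0.392]
contact_force: [0.8, 1.0, -1.4]
opening: 0.22
```

Run:
```python
from h import *
s=st()
snap("scene","s22"); crop(load("s22"),170,60,330,250,4,"c22"); snap("top","t22"); crop(load("t22"),340,250,500,370,5,"c22t")
```

```text
t 20.45 p [ 0.4557 -0.1954  0.193 ] q [ 0.909  0.835 -0.664  1.729  0.073  0.971  0.481] F [ 0.8  1.  -1.4] op 0.22
toolx [-0.086  0.462 -0.883] tooly [ 0.985  0.172 -0.006]
```

View pics/c22.png

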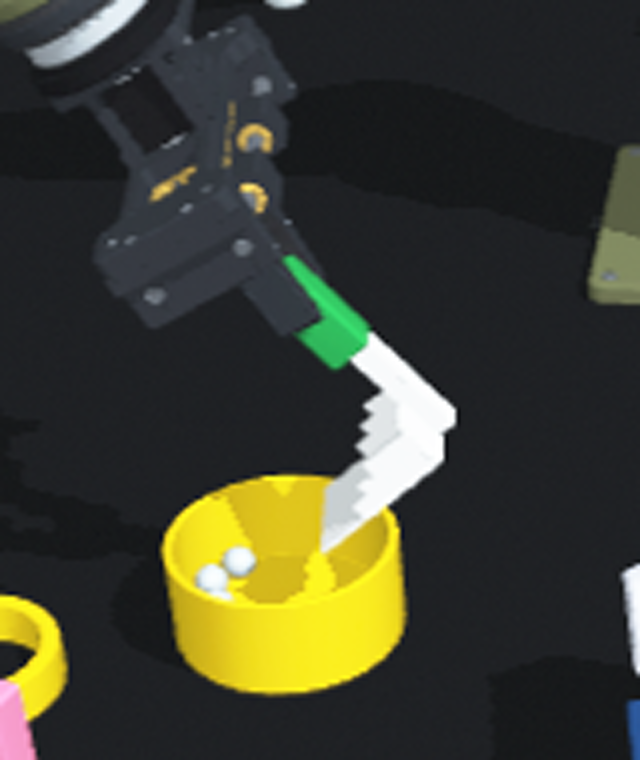

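View pics/c22t.png

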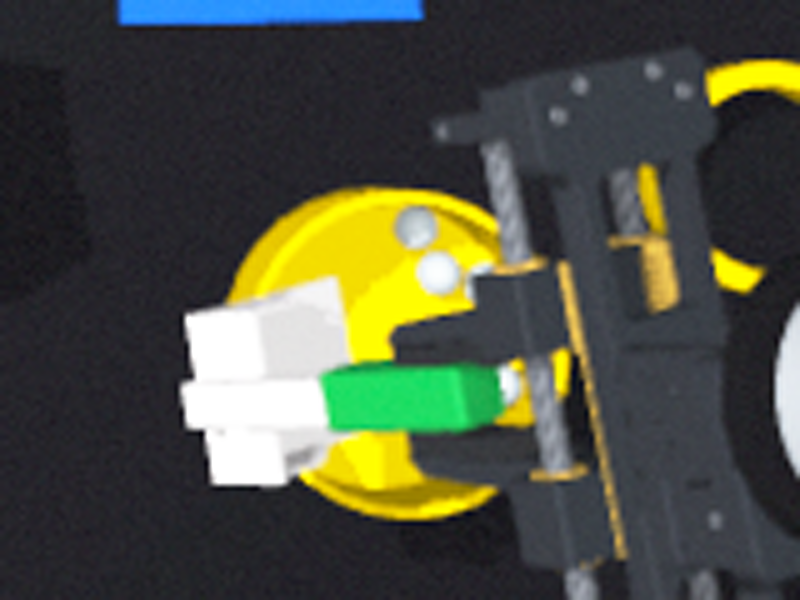

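>>> {"name": "play_rows", "arguments": {
  "targets": [
    [[0,0,0],[0,0,0.3],255],
    [[0,0,0],[0,0,0.6],255],
    [[0,0,0],[0,0,0.9],255],
    [[0,0,0],[0,0,0.6],255]
  ]
}}

```text
clock: 20.95
tool_pos: [0.4564, -0.1958, 0.2915]
eef_rot: [0.551, 0.657, -0.333, 0.393]
contact_force: [0.9, 0.5, -1.2]
opening: 0.218
```

Run:
```python
from h import *
s=st()
rows(s,[w_scoop([.633+.04*.998,-.178+.04*.057,.10],3.199,0),w_scoop([.633+.04*.998,-.178+.04*.057,.003],3.199,0)])
snap("scene","s23"); crop(load("s23"),170,60,330,250,4,"c23")
```

```text
t 20.95 p [ 0.4564 -0.1958  0.2915] q [ 0.935  0.709 -0.707  1.635  0.008  1.172  0.473] F [ 0.9  0.5 -1.2] op 0.218
toolx [-0.083  0.462 -0.883] tooly [ 0.985  0.171 -0.003]
rv [-0.4676, -0.5917, 1.3929] sh [3.373, 0.38, -2.363] | norm 1.584 4.14
rv [0.0, 0.0, 0.0] sh [0.0, 0.0, -2.425] | norm 0.0 2.42
```

View pics/c23.png

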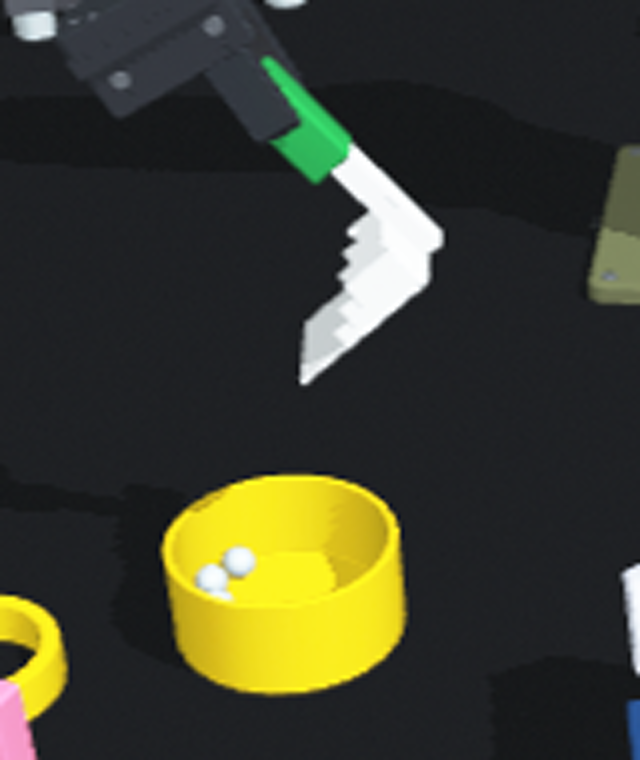

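>>> {"name": "play_rows", "arguments": {
  "targets": [
    [[-0.039,-0.0493,0.1161],[0.281,0.032,0],255],
    [[-0.039,-0.0493,0.1161],[0.281,0.032,0],255],
    [[-0.039,-0.0493,0.1161],[0.281,0.032,0],255],
    [[-0.039,-0.0493,0.1161],[0.281,0.032,0],255],
    [[-0.039,-0.0493,0.1161],[0.281,0.032,0],255]
  ]
}}

```text
clock: 21.5
tool_pos: [0.5124, -0.1894, 0.289]
eef_rot: [0.335, 0.699, -0.198, 0.6]
contact_force: [0.4, -0.4, -1.2]
opening: 0.225
```

>>> {"name": "play_rows", "arguments": {
  "targets": [
    [[-0.039,-0.0493,0.1161],[0.281,0.032,0],255],
    [[-0.039,-0.0493,0.1161],[0.281,0.032,0],255],
    [[-0.039,-0.0493,0.1161],[0.281,0.032,0],255],
    [[-0.039,-0.0493,0.1161],[0.281,0.032,0],255],
    [[-0.039,-0.0493,0.1161],[0.281,0.032,0],255]
  ]
}}

```text
clock: 22.0
tool_pos: [0.5684, -0.1827, 0.2891]
eef_rot: [0.084, 0.666, -0.043, 0.74]
contact_force: [0.1, -0.8, -1.8]
opening: 0.223
```

>>> {"name": "play_rows", "arguments": {
  "targets": [
    [[-0.039,-0.0493,0.1161],[0.281,0.032,-0.6],255],
    [[-0.039,-0.0493,0.1161],[0.281,0.032,-0.8],255],
    [[0,0,0],[0,0,-0.8],255],
    [[0,0,0],[0,0,-0.16],255],
    [[0,0,0],[0,0,0],255]
  ]
}}

```text
clock: 22.5
tool_pos: [0.59, -0.181, 0.1937]
eef_rot: [-0.018, 0.633, 0.02, 0.774]
contact_force: [0.3, -0.2, -1.0]
opening: 0.218
```

Run:
```python
from h import *
s=st()
p,Rs=scoop_now(s); print("scoop",p,Rs[:,0],Rs[:,2])
rows(s,[w_scoop([.633+.04*.998,-.178+.04*.057,.02],3.199,0),w_scoop([.633+.04*.998,-.178+.04*.057,.003],3.199,0)])
snap("scene","s24"); crop(load("s24"),150,90,330,290,4,"c24")
snap("top","t24"); crop(load("t24"),340,150,500,370,3.6,"c24t")
```

```text
t 22.5 p [ 0.59   -0.181   0.1937] q [ 0.709  0.785 -0.802  1.81   0.849  0.69   1.093] F [ 0.3 -0.2 -1. ] op 0.218
toolx [ 0.197  0.008 -0.98 ] tooly [-0.053  0.999 -0.002]
scoop [ 0.63133009 -0.17863215  0.0965424 ] [-0.99846428 -0.05527421  0.00372187] [0.00366349 0.00115744 0.99999262]
rv [0.0012, -0.0037, 0.0021] sh [0.033, 0.01, -1.917] | norm 0.004 1.92
rv [0.0, 0.0, 0.0] sh [0.0, 0.0, -0.425] | norm 0.0 0.43
```

View pics/c24.png

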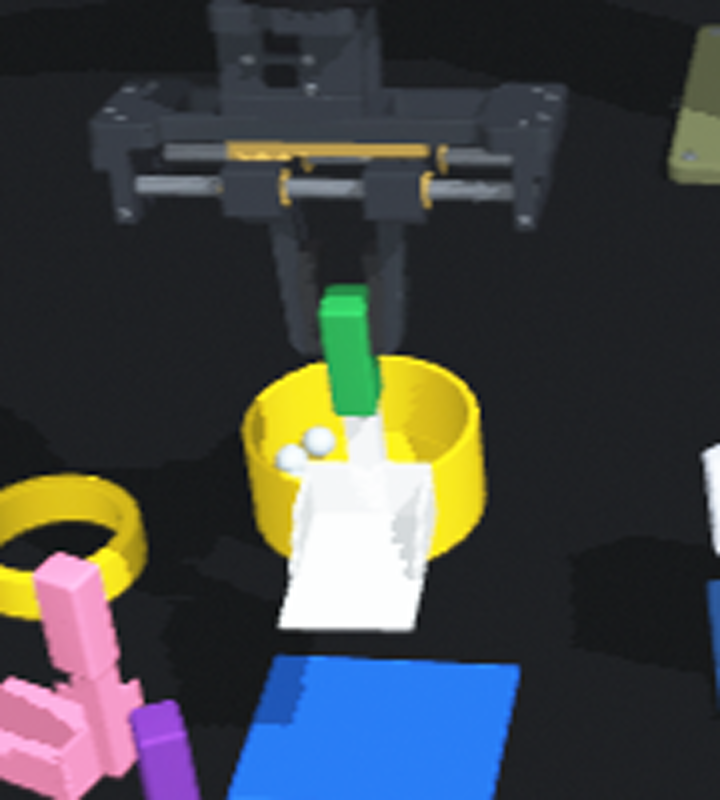

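View pics/c24t.png

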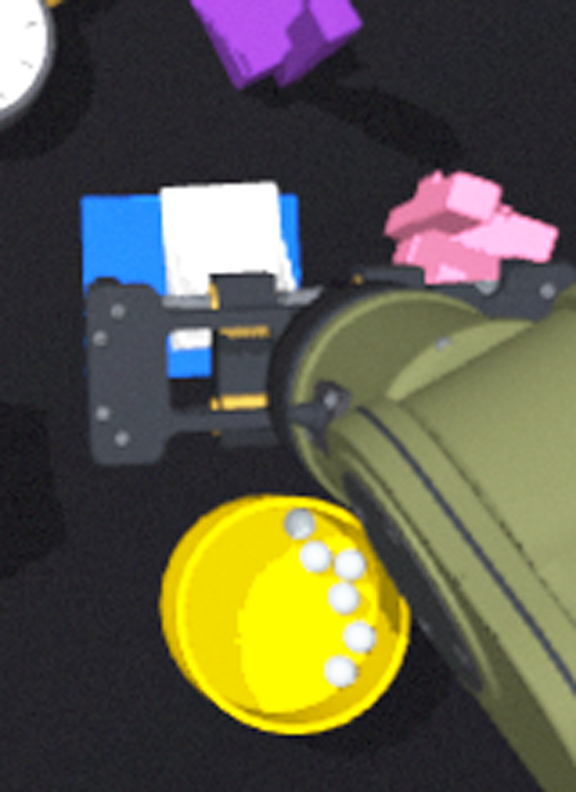

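>>> {"name": "play_rows", "arguments": {
  "targets": [
    [[0,-0.003,0.002],[0.03,0.01,-0.7],255],
    [[0,0,0],[0,0,-0.7],255],
    [[0,0,0],[0,0,-0.4],255],
    [[0,0,0],[0,0,-0.2],255],
    [[0,0,0],[0,0,-0.12],255]
  ]
}}

```text
clock: 23.1
tool_pos: [0.5928, -0.181, 0.1101]
eef_rot: [-0.018, 0.63, 0.02, 0.776]
contact_force: [-1.0, 0.6, -0.8]
opening: 0.222
```

Run:
```python
from h import *
s=st()
p,Rs=scoop_now(s); print("scoop",p,Rs[:,0],Rs[:,2])
rows(s,[w_scoop([.633+.04*.998,-.178+.04*.057,.003],3.199,0)])
```

```text
t 23.1 p [ 0.5928 -0.181   0.1101] q [ 0.628  0.884 -0.656  1.867  1.031  0.516  0.932] F [-1.   0.6 -0.8] op 0.222
toolx [ 0.204  0.008 -0.979] tooly [-0.054  0.999 -0.003]
scoop [ 0.63487466 -0.17861782  0.01327254] [-0.99839899 -0.05645978 -0.00342743] [-0.0035128   0.00141285  0.99999283]
rv [0.0014, 0.0035, 0.0009] sh [-0.039, 0.011, -0.253] | norm 0.004 0.26
```

>>> {"name": "play_rows", "arguments": {
  "targets": [
    [[0,0.003,0],[-0.03,0.01,-0.1],255],
    [[0,0,0],[0,0,-0.09],255],
    [[0,0,0],[0,0,-0.06],255],
    [[0,0,0],[0,0,0],255]
  ]
}}

```text
clock: 23.5
tool_pos: [0.591, -0.1804, 0.1001]
eef_rot: [-0.018, 0.632, 0.02, 0.775]
contact_force: [-2.3, 1.0, 2.3]
opening: 0.218
```

Run:
```python
from h import *
s=st()
p,Rs=scoop_now(s); print("scoop",p,Rs[:,0],Rs[:,2])
```

```text
t 23.5 p [ 0.591  -0.1804  0.1001] q [ 0.617  0.896 -0.637  1.874  1.052  0.499  0.911] F [-2.3  1.   2.3] op 0.218
toolx [ 0.201  0.008 -0.98 ] tooly [-0.055  0.998 -0.003]
scoop [ 0.63265357 -0.17796187  0.00304534] [-9.98365114e-01 -5.71567274e-02  4.56632354e-04] [3.71978965e-04 1.49170528e-03 9.99998818e-01]
```

>>> {"name": "play_rows", "arguments": {
  "targets": [
    [[0,0,0],[0,0,0],120],
    [[0,0,0],[0,0,0],120],
    [[0,0,0],[0,0,0],120],
    [[0,0,0],[0,0,0],120],
    [[0,0,0],[0,0,0],120]
  ]
}}

```text
clock: 24.0
tool_pos: [0.5907, -0.1806, 0.0992]
eef_rot: [-0.018, 0.632, 0.02, 0.774]
contact_force: [-0.0, 0.1, 0.0]
opening: 0.529
```

>>> {"name": "play_rows", "arguments": {
  "targets": [
    [[0,0,0],[-0.06,0,0.3],120],
    [[0,0,0],[-0.14,0,0.7],120],
    [[0,0,0],[-0.18,0,0.9],120],
    [[0,0,0],[-0.18,0,0.9],120],
    [[0,0,0],[-0.5,0.3,0.8],120]
  ]
}}

```text
clock: 24.5
tool_pos: [0.549, -0.1697, 0.2457]
eef_rot: [-0.018, 0.631, 0.019, 0.775]
contact_force: [0.3, 0.1, -0.2]
opening: 0.528
```

>>> {"name": "play_rows", "arguments": {
  "targets": [
    [[0,0,0],[-0.6,0.7,0.3],120],
    [[0,0,0],[-0.6,0.8,0],120],
    [[0,0,0],[-0.3,0.8,0],120],
    [[0,0,0],[0,0.8,0],120],
    [[0,0,0],[0,0.3,0],120]
  ]
}}

```text
clock: 25.0
tool_pos: [0.4878, -0.0291, 0.2567]
eef_rot: [-0.02, 0.631, 0.023, 0.775]
contact_force: [-0.1, 0.1, 0.0]
opening: 0.529
```

Run:
```python
from h import *
s=st()
snap("scene","s25"); snap("top","t25"); crop(load("t25"),340,180,480,370,4,"c25t")
```

```text
t 25.0 p [ 0.4878 -0.0291  0.2567] q [ 0.526  0.526 -0.843  2.11   0.797  0.599  0.77 ] F [-0.1  0.1  0. ] op 0.529
toolx [ 0.201  0.01  -0.979] tooly [-0.06   0.998 -0.002]
```

View pics/s25.png

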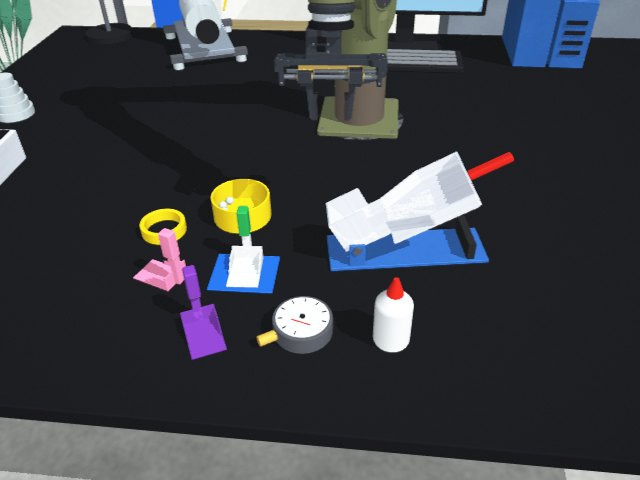

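View pics/t25.png

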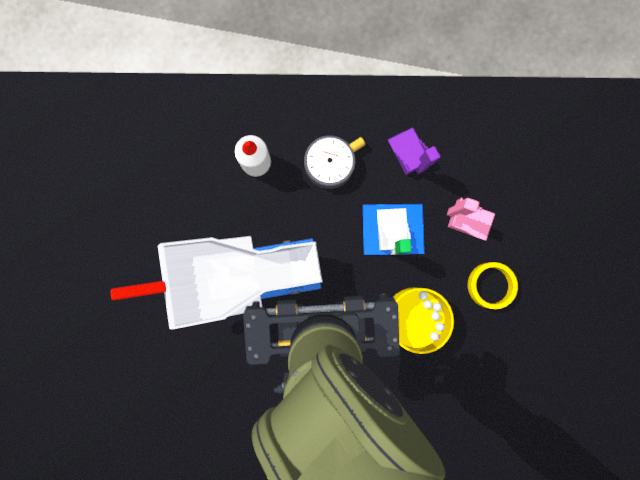

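View pics/c25t.png

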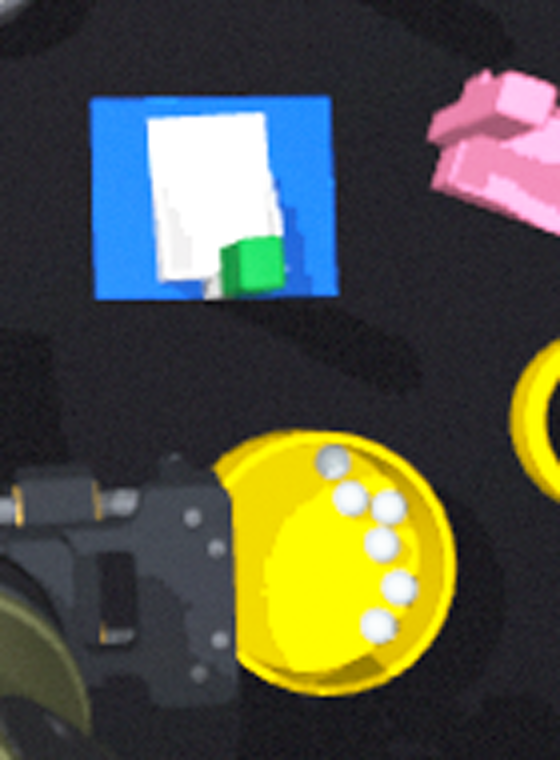

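```bash
python3 -c "
from plant import r
print(r.finish_job())"
```

```text
the job is handed in; nothing more can be done
None
```

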